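# Refit the key vice on its sloping bed and lock it

## Robot

A 6-joint arm with a two-finger parallel gripper is mounted at the origin on the work surface. World frame = base frame: x ahead of the robot, y to its left, z up, the work surface at z = 0. Lengths are in m, angles in rad, forces in N, time in s.
With the tool pointing down it reaches from about 0.375 to 0.975 m from the base axis. Payload 3.8 kg.
Tool frame: the origin (TCP) lies midway between the tips of the shut fingers; the grasp point (between the pads) lies 19 mm behind it (bot.grip_point_offset is the z of the grasp point in the tool frame, in m); z points along the fingers, y is the line along which they close (so a half turn about z gives the same grasp; the last joint's range is limited). The gripper opens to 85 mm and grips with 20 to 120 N. Pads are 22 mm wide; open, the fingers measure 114 mm over their backs; the gripper's body (76 mm by 85 mm) begins 54 mm behind the grasp point. The pads swing forward as they close: fully open they stand 13 mm farther back than shut.
Start: joints at [1.109, 0.264, 1.604, -0, 1.274, -0.037], TCP at [0.278, 0.615, 0.231] pointing down, gripper open.
Joint ranges: [-2.63, 2.63], [-0.94, 2.18], [0.31, 2.57], [-1.31, 4.45], [0, 2.66], [-2.55, 2.55]. Speed limits (rad/s): [2.57, 2.57, 3.14, 3.14, 3.14, 3.14].

## Interface

Orientations are given as a rotation vector (axis times angle).
In Python, from workcell import sensors, optics, order, bot gives the robot as it stands.
- The arm moves only by the tool play_rows, never from a script. Its argument "commands" is a list of rows, each a list of 6 numbers: the shift along the tool's x, y, z in cm, then the turn, a rotation vector about the tool's x, y, z in rad. In form: [[dx, dy, dz, wx, wy, wz], ...]. A call has 1 to 5 rows; each row shifts and turns the commanded pose from where the row before left it, along the tool's axes as they then stand; what a row does not reach is not made up. A row lasts 1/12 s, in which the tool goes at most 41.7 mm and 7.16 degrees, less where a joint would pass 70% of its speed; a pose out of reach is approached as far as the arm can. A call with a gripper value outside its range is refused whole. "grip" is the closure, from 0 (fully open) to 1 (shut), set as the call begins (left out, the last holds). The fingers move at their own pace and stop on an object; "force" is the grip in N (left out, the last holds). Time passes only in rows, so rows that do not move let the fingers close. It gives the time, the measured TCP pose, the force, the opening and the grip force at its end, in the units of the state.
- sensors.read_state(): the state, without advancing time (a new reading comes with each control period).
- optics.read_camera(name): name is "scene" or "side" or "wrist"; returns the picture (480x640x3 uint8, red, green, blue); there is no depth.
- optics.camera_info(name): a dict with "mtx" (3x3 intrinsics, pixels), "R" (3x3) and "t" (3): a world point X has camera coordinates R X + t. Camera axes: x right, y down, z forward; pixel columns grow to the right and rows downward; lengths in m; the calibration is good to about 2 mm. A picture is of the moment at which its call begins: read the wrist's pose just before it. camera_info takes no time and is no camera call; for the wrist camera it gives the pose at the moment of the call.
- order.finish_job(): hands the job in; it is judged then, once.
The state is a dict: "time": time; "q": joint angles; "joint_vel": joint speeds; "joint_torque": joint torques, N m; "tool_pos": TCP position; "tcp_rot": TCP orientation; "wrist_force": force on the tool from outside, world axes, zero at the start; "torque": the same for the moment, N m; "width": opening from 0.0 (shut) to 1.0 (fully open); "grip_force": force on a finger pad.
Only numpy, scipy, OpenCV 4.12 (cv2) and the standard library are available. Lean on these libraries where they do the work, as an engineer would, in place of code of your own. Each camera call takes 0.05 s, during which the arm holds its last target. There are 200 camera calls.

## Task

Put the key vice back on the key-cutting machine: set its T-shaped plate on the sloping bed, without banging it down, so that all three ball feet are fully home in their seats (cone, groove and flat). Then drop the hammer-head bolt from the wooden block down through the plate's slot into the slotted strut until its flange lies on the plate, give it a quarter turn so that its head catches under the strut's lips, and let go. Leave the tin and the jar that stand among these things where they are.

Things in the scene. Friction and masses are not known exactly. Their poses are not given: they have to be found in the camera images.
- machine: grey key-cutting machine, fixed, bed in its middle. Origin: on the table under the bed's middle. The motor housing at its +y side (from 105 mm off the middle) is at most 120 mm high
- bed: the machine's dark steel top plate, 170 x 190 x 8 mm, carrying cup, groove, disc and strut. Origin: centre of its upper face, 62 mm above the table. It slopes 26 degrees, low edge towards the robot: x points uphill, y level along the bed (to the left seen from the robot), z square out of the bed
- seat_cone (a point): home point of the cone foot's ball centre, in a steel cup (32 mm across, 18 mm high) with conical hollow, walls 58 degrees steep, mouth 24 mm wide. At (-36, -58, 14) mm in the bed's frame; axes as the bed's
- seat_groove (a point): home point of the groove foot's ball centre, in a steel V-groove 28 mm long along the bed's y, walls 58 degrees steep, mouth 24 mm wide. At (-36, 58, 14) mm in the bed's frame; axes as the bed's
- seat_flat (a point): home point of the third ball's centre, on a flat steel disc (26 mm across, 6 mm high). At (40, 0, 14) mm in the bed's frame; axes as the bed's
- strut_slot (a point): centre of the mouth of the aluminium strut's slot, level with the lips' upper face, at (-28, 0, 18) mm in the bed's frame; axes as the bed's. The strut runs 70 mm along the bed's y; slot 14 mm wide, lips 4 mm thick, channel inside 32 mm wide and 14 mm deep under the lips
- vice (a point): centre of the steel vice block (28 mm in x, 44 in y, 46 high), the grip of the loose T-shaped plate (0.4 to 0.6 kg); axes of the plate, z square up from it. Plate 8 mm thick, its top 23 mm below this point. At the start level on its feet, this point 48 mm up. Seated, axes are those of the bed and this point is at (24, 0, 54) mm in the bed's frame
- plate_slot (a point): centre, at the plate's upper face, of the slot through it, 14 mm in x by 30 mm in y; axes of the plate. From the vice's centre it is at (-52, 0, -23) mm. The T's wide bar (148 mm in y, 44 mm in x) holds it; the T's stem, 68 mm wide, carries the vice and ends 32 mm beyond the vice's centre on +x. Seated, it lies over the strut's slot
- foot_cone (a point): centre of the ball foot (16 mm across) that belongs in the cone, at (-60, -58, -40) mm from the vice's centre; axes of the plate
- foot_groove (a point): centre of the ball foot (16 mm across) that belongs in the groove, at (-60, 58, -40) mm from the vice's centre; axes of the plate
- foot_flat (a point): centre of the ball foot (16 mm across) that belongs on the flat disc, at (16, 0, -40) mm from the vice's centre; axes of the plate
- bolt_tab (a point): centre of the upright thumb tab (26 mm along x, 12 mm thick in y, 28 high) on top of the loose steel hammer-head bolt (0.1 to 0.15 kg), where to grip; z up along the bolt. Round flange 38 mm across, underside 39 mm below this point. At the start upright in the block, this point 69 mm above the table. Home, it is 70 mm out from the bed's face
- bolt_head (a point): centre of the bolt's hammer head (24 mm along x, 8 mm in y, 6 mm high), 61 mm below the tab's centre and parallel to the tab; shank 8 mm thick; axes of the bolt
- block: fixed wooden block, 74 x 56 x 30 mm, with a slot 30 mm (its x) by 15 mm through it in which the bolt stands, flange on top. Origin: centre of its underside on the table
- tin: low round dark tin, 52 mm across, 22 mm high; bystander. Origin: underside
- jar: amber jar with steel cap, 64 mm across, 75 mm high; bystander. Origin: underside

How it is judged:
On the way, in this order (a step that is already met when the one before it is completed fails the run):
1. all three ball feet home in their seats (distance between foot_cone and seat_cone below 0.003 m and distance between foot_groove and seat_groove below 0.003 m and distance between foot_flat and seat_flat below 0.003 m), for 0.3 s.
2. the bolt's head is under the strut's lips, through the plate's slot (z of bolt_head in the frame of bed below 0.0115 m and horizontal distance between bolt_head and strut_slot below 0.015 m), for 0.1 s.
At the end, for the whole second after the job is handed in: Each ball centre within 3 mm of its home point; bolt head under the lips (centre under 11.2 mm out from the bed, within 6 mm across and 15 mm along the strut), within 0.4 rad of square to the slot, bolt upright to the bed within 0.12 rad, flange bearing on the plate; both at rest (all of step 1 and z of bolt_head in the frame of bed below 0.0112 m and x of bolt_head in the frame of strut_slot between -0.006 and 0.006 m and y of bolt_head in the frame of strut_slot between -0.015 and 0.015 m and angle between the x axis of bolt_head and the x axis of bed, either way round below 0.4 rad and angle between the z axis of bolt_head and the z axis of bed, either way round below 0.12 rad and contact force between bolt and vice_plate above 0.1 N and linear speed of each of vice_plate, bolt below 0.02 m/s); the robot touches nothing.
It fails at once if the plate is banged on the bed (over 70 N) (contact force between vice_plate and bed above 70 N).
It fails at once if the tin or the jar is shifted by more than 40 mm (distance of any of tin, jar from where it was at the start of the episode above 0.04 m).
It also fails if it takes over 59 s, if anything falls off the work surface, if the arm or the gripper's body presses on something with over 40 N, if the wrist force passes 120 N, or if a joint passes its speed limit or range.

## Working session

There is one attempt and no reset: what is moved stays moved. The work goes in short steps, Python scripts to look and compute and a tool call to move; the robot and the scene stay as the last step left them, time stands still between calls to the robot, and variables do not carry over. Pictures are saved under pics/ and viewed, at most 10 in all, crops included, and the job is handed in when it is done.

Besides the shell and the picture viewer there is one more tool, called after "Emit:" by a JSON object that holds its "op" and its "data", one argument or row to a line. play_rows: Moves the arm, as the interface text tells. Its arguments: {"type":"object","properties":{"commands":{"type":"array","items":{"type":"array","items":{"type":"number"}}},"grip":{"type":"number"},"force":{"type":"number"}},"required":["commands"]}

```bash
mkdir -p pics; ls
python3 - <<'E'
from workcell import sensors, optics, order, bot
import cv2,numpy as np
for n in ["scene","side"]:
    i=optics.camera_info(n); im=optics.read_camera(n)
    cv2.imwrite(f"pics/{n}0.png",im[:,:,::-1]); print(n,i)
print(sensors.read_state()); print(bot.grip_point_offset)
E
```

```text
pics
scene {'mtx': array([[457.32994293,   0.        , 312.38086243],
       [  0.        , 457.32994293, 238.66889165],
       [  0.        ,   0.        ,   1.        ]]), 'R': array([[-0.49108387,  0.87110138, -0.0043618 ],
       [ 0.75334658,  0.4221748 , -0.50421957],
       [-0.43738492, -0.25090004, -0.86356447]]), 't': array([ 0.26261813, -0.35564744,  1.14786955])}
side {'mtx': array([[436.54832013,   0.        , 324.63730438],
       [  0.        , 436.54832013, 240.1403295 ],
       [  0.        ,   0.        ,   1.        ]]), 'R': array([[ 0.77751803, -0.62878205,  0.00994236],
       [-0.36592797, -0.46523156, -0.8060126 ],
       [ 0.51143176,  0.62305114, -0.59181486]]), 't': array([-0.41421364,  0.25967818,  0.5532528 ])}
{'time': 0.1, 'q': array([ 1.10909675e+00,  2.64696455e-01,  1.60525762e+00, -4.25112065e-06,
        1.27370040e+00, -3.68810033e-02]), 'joint_vel': array([ 0.00230498, -0.0018843 , -0.00325327, -0.0016723 ,  0.00188675,
        0.00047235]), 'joint_torque': array([-9.66112361e-05, -5.16706145e+01, -3.68589377e+01, -6.12761733e-05,
        6.22424457e-03,  1.35205451e-05]), 'tool_pos': array([0.27789764, 0.61440544, 0.23006307]), 'tcp_rot': array([-0.66218824, -3.07049347,  0.00313965]), 'wrist_force': array([0.34758769, 0.08400388, 0.16886044]), 'torque': array([-0.08336036, -0.01096753, -0.00333439]), 'grip_force': 0.0, 'width': 0.9997241653626727}
-0.0187
```

View pics/scene0.png

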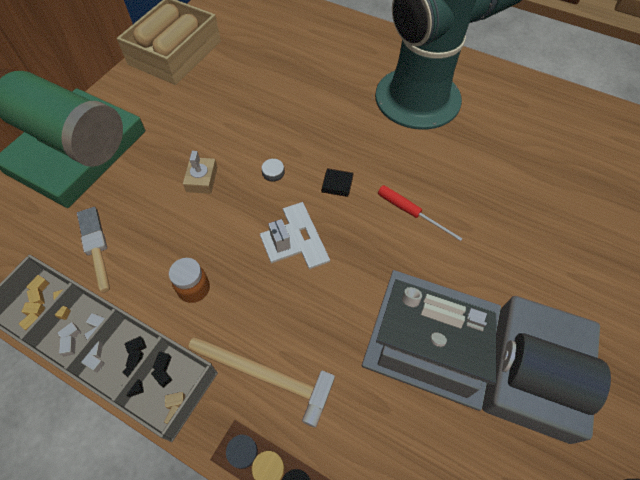

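View pics/side0.png

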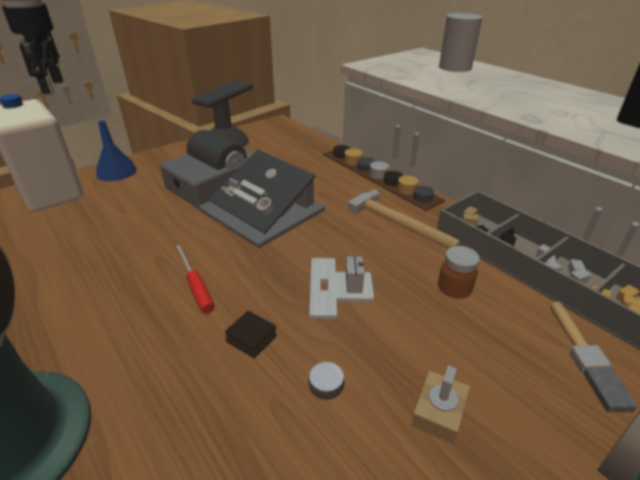

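The scene view shows the machine around (440,340), with the cup at (412,297) and the disc at (439,340). The T-plate is at (295,235), the block and bolt at (200,173), the jar at (188,278) and the tin at (272,169). Next I'll enlarge these areas.

Run:
```python
import cv2,numpy as np
s=cv2.imread("pics/scene0.png"); d=cv2.imread("pics/side0.png")
def c(im,x,y,w,h,k): 
    o=cv2.resize(im[y:y+h,x:x+w],None,fx=k,fy=k,interpolation=cv2.INTER_CUBIC)
    return o
# 800x600 : each 400x300, scale 4 -> 100x75 ; machine scale 2.67 ->150x112
t=[c(s,365,270,160,120,2.5),c(s,250,195,100,75,4),c(s,170,140,80,60,5)]
u=[c(d,200,145,133,100,3),c(d,295,245,100,75,4),c(d,400,360,80,80,4)]
def fit(o):
    o=cv2.resize(o,(400,300)) if o.shape[:2]!=(300,400) and abs(o.shape[1]/o.shape[0]-4/3)<.02 else o
    z=np.zeros((300,400,3),np.uint8);h=min(300,o.shape[0]);w=min(400,o.shape[1]);z[:h,:w]=o[:h,:w];return z
cv2.imwrite("pics/m1.png",np.vstack([np.hstack([fit(t[0]),fit(t[1])]),np.hstack([fit(u[0]),fit(u[1])])]))
```

```text
(no output)
```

View pics/m1.png

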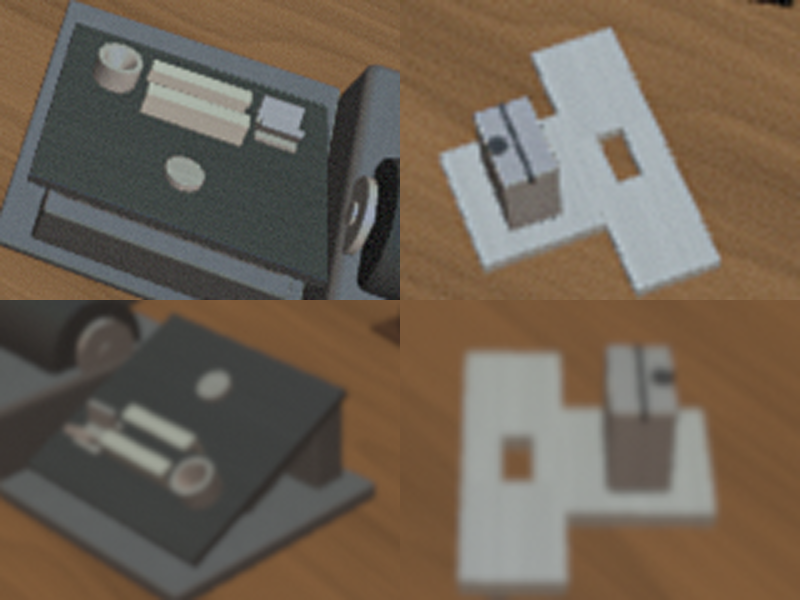

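The crops give usable corners for the plate (bar, slot and stem) and for the bed (corners, cup and disc). I'll cast rays onto the known heights and fit poses.

```bash
cat > h.py <<'E'
import numpy as np, cv2
from scipy.spatial.transform import Rotation as Ro
from workcell import sensors, optics, order, bot
def ray(n,px,info=None):
    i=info or optics.camera_info(n); R,t=i["R"],i["t"]
    d=R.T@np.linalg.solve(i["mtx"],[px[0],px[1],1.]); return -R.T@t,d
def onz(n,px,z,info=None):
    c,d=ray(n,px,info); return c+d*(z-c[2])/d[2]
def fit2(L,W):
    L=np.array(L)[:,:2];W=np.array(W)[:,:2];l=L-L.mean(0);w=W-W.mean(0)
    a=np.arctan2((l[:,0]*w[:,1]-l[:,1]*w[:,0]).sum(),(l*w).sum())
    R=np.array([[np.cos(a),-np.sin(a)],[np.sin(a),np.cos(a)]])
    t=W.mean(0)-R@L.mean(0); return a,t,(L@R.T+t-W)*1000
T26=Ro.from_euler('y',-26,degrees=True).as_matrix()
def bedpt(p):  # bed frame -> machine frame
    return T26@np.array(p)+[0,0,.062]
E
python3 - <<'E'
from h import *
np.set_printoptions(precision=4,suppress=True)
P=[("bar",-74,74),("bar",-30,74),("bar",-30,-74),("bar",-74,-74),("slot",-52,0),("st",32,34),("st",32,-34)]
P=[[p[1]/1e3,p[2]/1e3] for p in P]
sd=[(311.75,258),(335.5,258),(337,315),(310,315.5),(324.25,284.5),(370.5,272.5),(374,298)]
# scene order: same corners
sc=[(330,260.5),(309.5,266),(283,208),(303,202),(304.75,234),(271.7,262),(260,233.75)]
for n,px in(("scene",sc),("side",sd)):
    a,t,e=fit2(P,[onz(n,p,.025) for p in px]); print("vice",n,np.degrees(a),t,np.abs(e).max(), e.ravel().round(1))
B=[(-85,-95,0),(85,-95,0),(-85,95,0),(85,95,0),(-36,-58,18),(40,0,6)]
bs=[(396.2,280),(377,342),(496.2,312),(495,382),(413,292),(439.4,338.8)]
bd=[(265,231.7),(315,176),None,(258.3,150.7),(264,203.7),(271,172.7)]
for n,px in(("scene",bs),("side",bd)):
    L=[];W=[]
    for b,p in zip(B,px):
        if p is None: continue
        m=bedpt(np.array(b)/1e3); L.append(m); W.append(onz(n,p,m[2]))
    a,t,e=fit2(L,W); print("mach",n,np.degrees(a),t,e.round(1).tolist())
print("bolt scene",onz("scene",(195,157),.083),onz("scene",(198,171),.03)); print("side",onz("side",(449,370),.083),onz("side",(443,399),.03))
print("tin",onz("scene",(272,166),.022),"jar",onz("scene",(186,272),.075))
print([x for x in dir(bot) if x[0]!='_'])
s=sensors.read_state();print(Ro.from_rotvec(s["tcp_rot"]).as_matrix()); i=optics.camera_info("wrist");
R=Ro.from_rotvec(s["tcp_rot"]).as_matrix();print("wristcam in tool",R.T@(-i["R"].T@i["t"]-s["tool_pos"]),(i["R"]@R), i["mtx"])
E
```

```text
vice scene -38.64675581038463 [ 0.5364 -0.07  ] 3.5361371376126938 [-1.  -0.3  3.5  1.   1.4  0.   0.5 -1.2 -2.   0.8 -1.3 -0.8 -1.1  0.5]
vice side -38.868620543009655 [ 0.5368 -0.0752] 1.2138250778675612 [ 0.7 -0.6 -0.3 -0.4  0.1 -1.1  0.8  0.3 -0.4  0.5  0.1  1.2 -1.1  0. ]
mach scene 8.826224013066325 [0.5609 0.2664] [[-1.0, -2.6], [-2.4, -1.5], [0.1, 0.1], [0.0, 2.7], [3.1, 1.6], [0.1, -0.2]]
mach side 8.123944207495072 [0.5594 0.2583] [[-5.3, -3.7], [3.4, 1.8], [4.6, 8.1], [-1.2, -2.1], [-1.5, -4.1]]
bolt scene [ 0.4775 -0.3104  0.083 ] [ 0.4755 -0.3186  0.03  ]
side [ 0.4789 -0.3156  0.083 ] [ 0.4752 -0.3204  0.03  ]
tin [ 0.38   -0.1896  0.022 ] jar [ 0.6964 -0.1689  0.075 ]
['MotionError', 'grip_point_offset']
[[-0.9111  0.4122 -0.0009]
 [ 0.4122  0.9111 -0.0018]
 [ 0.0001 -0.0021 -1.    ]]
wristcam in tool [ 0.0743  0.0006 -0.142 ] [[-0.0002  1.     -0.0007]
 [-0.9558 -0.0004 -0.2939]
 [-0.2939  0.0007  0.9558]] [[359.6892   0.     321.5126]
 [  0.     359.6892 237.0554]
 [  0.       0.       1.    ]]
```

Vice at about (0.537,-0.073), yaw -38.7°. Machine at about (0.560,0.264), yaw 8.5°. Bolt at about (0.476,-0.318). All are plausible, so I'm moving to look at the bed from close by.

Emit:
{"op": "play_rows", "data": {
  "commands": [
    [-3.34,-1.69,-0.33,0,0,0],
    [-3.34,-1.69,-0.33,0,0,0],
    [-3.34,-1.69,-0.33,0,0,0],
    [-3.34,-1.69,-0.33,0,0,0],
    [-3.34,-1.69,-0.33,0,0,0]
  ]
}}

```text
time: 0.52
tool_pos: [0.3959, 0.4676, 0.2472]
tcp_rot: [-0.661, -3.071, 0.002]
wrist_force: [-0.0, 0.2, -0.7]
width: 0.998
grip_force: 0.0
```

Emit:
{"op": "play_rows", "data": {
  "commands": [
    [-3.34,-1.69,-0.33,0,0,0],
    [-3.34,-1.69,-0.33,0,0,0],
    [-3.34,-1.69,-0.33,0,0,0],
    [-3.34,-1.69,-0.33,0,0,0],
    [-3.34,-1.69,-0.33,0,0,0]
  ]
}}

```text
time: 0.93
tool_pos: [0.5134, 0.3216, 0.2639]
tcp_rot: [-0.662, -3.07, 0.001]
wrist_force: [0.4, 0.0, 0.2]
width: 0.996
grip_force: 0.0
```

Emit:
{"op": "play_rows", "data": {
  "commands": [
    [-3.34,-1.69,-0.33,0,0,0],
    [-3.34,-1.69,-0.33,0,0,0],
    [0,0,0,0,0,0.1245],
    [0,0,0,0,0,0.1245],
    [0,0,0,0,0,0.1245]
  ]
}}

```text
time: 1.35
tool_pos: [0.5602, 0.2638, 0.2702]
tcp_rot: [-1.233, -2.889, 0.001]
wrist_force: [0.5, -0.0, 0.5]
width: 0.998
grip_force: 0.0
```

Emit:
{"op": "play_rows", "data": {
  "commands": [
    [0,0,0,0,0,0.1245],
    [0,0,0,0,0,0.1245],
    [0,0,0,0,0,0.1245],
    [0,0,0,0,0,0.1245],
    [0,0,0,0,0,0.1245]
  ]
}}

```text
time: 1.77
tool_pos: [0.5594, 0.2648, 0.2701]
tcp_rot: [-2.056, -2.375, 0.002]
wrist_force: [-0.1, 0.3, 0.4]
width: 1.001
grip_force: 0.0
```

Emit:
{"op": "play_rows", "data": {
  "commands": [
    [0,0,0,0,0,0],
    [0,0,0,0,0,0],
    [0,0,0,0,0,0]
  ]
}}

```text
time: 2.02
tool_pos: [0.5596, 0.265, 0.2705]
tcp_rot: [-2.045, -2.385, 0.001]
wrist_force: [-1.2, 0.6, 0.4]
width: 1.002
grip_force: 0.0
```

Run:
```python
from h import *
import pickle
i=optics.camera_info("wrist"); im=optics.read_camera("wrist")
cv2.imwrite("pics/w1.png",im[:,:,::-1]); pickle.dump(i,open("w1.pkl","wb")); s=sensors.read_state();print(s["time"],s["tool_pos"],s["tcp_rot"],s["q"],s["wrist_force"])
```

```text
2.0667 [0.55965272 0.26498747 0.27060078] [-2.04569825e+00 -2.38399238e+00  7.09522483e-04] [ 4.01997191e-01  1.37996521e-01  1.68133248e+00 -1.50031412e-05
  1.32276049e+00  2.49557390e-01] [ 0.09325675 -0.3961378   0.16756681]
```

View pics/w1.png

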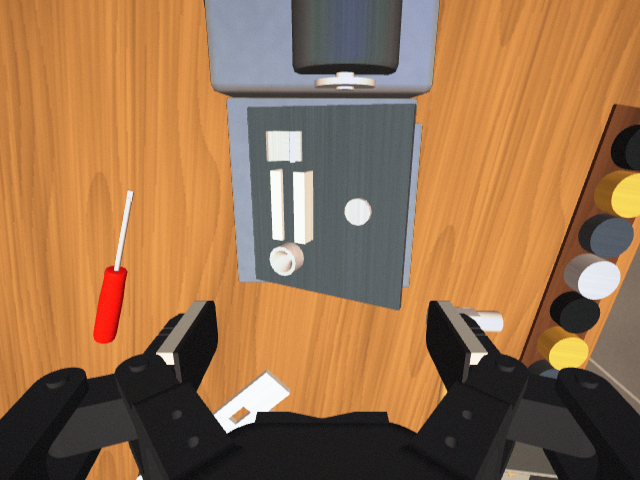

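The wrist view shows the bed's corners at (247,106), (416,103), (401,310) and (256,280), the cup rim at about (285,260) and the disc at (357,212). I'll refine the machine pose with a mask for the disc and the cup.

Run:
```python
from h import *
import pickle
np.set_printoptions(precision=4,suppress=True)
i=pickle.load(open("w1.pkl","rb")); im=cv2.imread("pics/w1.png"); g=cv2.cvtColor(im,cv2.COLOR_BGR2GRAY)
def blobs(x0,y0,x1,y1,th):
    n,l,st,c=cv2.connectedComponentsWithStats((g[y0:y1,x0:x1]>th).astype(np.uint8))
    for k in range(1,n):
        if st[k][4]>60: print(st[k]+[x0,y0,0,0,0],c[k]+[x0,y0])
for th in(110,190): print(th);blobs(258,120,400,280,th)
# dark bed polygon
m=(g[90:320,235:430]<95).astype(np.uint8); m=cv2.morphologyEx(m,cv2.MORPH_CLOSE,np.ones((25,25),np.uint8))
c=max(cv2.findContours(m,0,2)[0],key=cv2.contourArea); print(cv2.approxPolyDP(c,5,True).reshape(-1,2)+[235,90])
B=[(-85,-95,0),(85,-95,0),(-85,95,0),(85,95,0),(-36,-58,18),(40,0,6)]
px=[(256,279.5),(400.5,309),(247.5,107),(415.5,104),(284.5,260.5),(357.5,212)]
for sel in ([0,1,2,3],[0,1,2,3,4,5],[4,5]):
    L=[bedpt(np.array(B[k])/1e3) for k in sel];W=[onz(0,px[k],l[2],i) for k,l in zip(sel,L)]
    a,t,e=fit2(L,W);print(np.degrees(a),t,e.round(1).tolist())
```

```text
110
[ 265  130   38   33 1151] [283.5917 145.6864]
[270 168  15  73 933] [277.074  204.0364]
[ 269  170   45  107 2378] [296.598  226.2616]
[344 197  28  29 626] [357.3914 211.2157]
190
[266 131  36  32 996] [283.9578 145.7159]
[270 170  14  71 850] [276.82   204.2835]
[ 293  171   20   73 1372] [302.7413 206.4439]
[345 199  26  27 546] [357.2509 211.4579]
[270 246  33  30 676] [284.7663 259.0769]
[[235  90]
 [235  96]
 [248  97]
 [257 275]
 [398 303]
 [400 319]
 [415  96]
 [429  90]]
8.637060204261733 [0.561  0.2644] [[0.5, 0.4], [0.2, -1.8], [-0.6, 0.2], [-0.1, 1.3]]
8.668843139810145 [0.5612 0.2646] [[0.7, 0.5], [0.5, -1.6], [-0.5, 0.2], [0.1, 1.4], [-1.1, -0.9], [0.3, 0.3]]
8.797804248417059 [0.5615 0.2648] [[-0.6, -0.7], [0.6, 0.7]]
```

Run:
```python
import cv2
im=cv2.imread("pics/w1.png")[90:320,230:430]
cv2.imwrite("pics/w1c.png",cv2.resize(im,None,fx=2.6,fy=2.6,interpolation=cv2.INTER_CUBIC))
```

```text
(no output)
```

View pics/w1c.png

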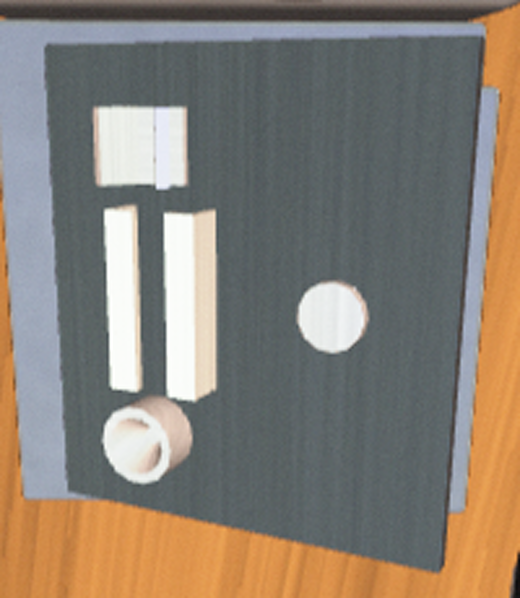

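The crop puts the cup rim centre at (282.7,260), the disc at (357.3,211.9) and the strut slot centre at (288,205.5) in the full picture. I'll refit with those and plan the move to the vice.

Run:
```python
from h import *
import pickle
np.set_printoptions(precision=4,suppress=True)
i=pickle.load(open("w1.pkl","rb"))
B=[(-85,-95,0),(85,-95,0),(-85,95,0),(85,95,0),(-36,-58,18),(40,0,6),(-28,0,18)]
px=[(256,279.5),(400.5,309),(247.5,107),(415.5,104),(282.7,260),(357.3,211.9),(288,205.5)]
L=[bedpt(np.array(b)/1e3) for b in B];W=[onz(0,p,l[2],i) for p,l in zip(px,L)]
a,t,e=fit2(L,W);print(np.degrees(a),t,e.round(1).tolist())
s=sensors.read_state();R=Ro.from_rotvec(s["tcp_rot"]).as_matrix()
# to view vice: psi=-38.7, TCP above vice
print("delta tool cm",R.T@(np.array([.5366,-.0725,.22])-s["tool_pos"])*100, "psi",np.degrees(np.arctan2(R[1,1],R[0,1])))
```

```text
8.539169567614886 [0.5608 0.2648] [[0.1, 0.9], [-0.1, -1.6], [-0.7, 0.7], [-0.1, 1.6], [0.3, -0.8], [0.2, 0.5], [0.3, -1.3]]
delta tool cm [-33.0066  -7.401    5.0681] psi 8.734366638916043
```

Emit:
{"op": "play_rows", "data": {
  "commands": [
    [-3.67,-0.82,0.56,0,0,0],
    [-3.67,-0.82,0.56,0,0,0],
    [-3.67,-0.82,0.56,0,0,0],
    [-3.67,-0.82,0.56,0,0,0],
    [-3.67,-0.82,0.56,0,0,0]
  ]
}}

```text
time: 2.48
tool_pos: [0.5463, 0.0761, 0.2427]
tcp_rot: [2.045, 2.384, 0.0]
wrist_force: [0.1, -0.0, -0.7]
width: 1.001
grip_force: 0.0
```

Emit:
{"op": "play_rows", "data": {
  "commands": [
    [-3.67,-0.82,0.56,0,0,0],
    [-3.67,-0.82,0.56,0,0,0],
    [-3.67,-0.82,0.56,0,0,0],
    [-3.67,-0.82,0.56,0,0,0],
    [0,0,0,0,0,0.1183]
  ]
}}

```text
time: 2.9
tool_pos: [0.5348, -0.0785, 0.2193]
tcp_rot: [2.188, 2.254, -0.006]
wrist_force: [-0.3, -0.1, -1.0]
width: 0.998
grip_force: 0.0
```

Emit:
{"op": "play_rows", "data": {
  "commands": [
    [0,0,0,0,0,0.1183],
    [0,0,0,0,0,0.1183],
    [0,0,0,0,0,0.1183],
    [0,0,0,0,0,0.1183],
    [0,0,0,0,0,0.1183]
  ]
}}

```text
time: 3.32
tool_pos: [0.5361, -0.0727, 0.2205]
tcp_rot: [2.752, 1.516, -0.0]
wrist_force: [0.4, -0.7, 0.2]
width: 1.0
grip_force: 0.0
```

Emit:
{"op": "play_rows", "data": {
  "commands": [
    [0,0,0,0,0,0.1183],
    [0,0,0,0,0,0],
    [0,0,0,0,0,0],
    [0,0,0,0,0,0]
  ]
}}

```text
time: 3.65
tool_pos: [0.5362, -0.0726, 0.2205]
tcp_rot: [2.831, 1.361, 0.0]
wrist_force: [-0.6, -0.4, -0.3]
width: 0.997
grip_force: 0.0
```

Run:
```python
from h import *
import pickle
i=optics.camera_info("wrist"); im=optics.read_camera("wrist")
cv2.imwrite("pics/w2.png",im[:,:,::-1]); pickle.dump(i,open("w2.pkl","wb")); s=sensors.read_state();print(s["time"],s["tool_pos"],s["tcp_rot"],s["q"],s["wrist_force"])
```

```text
3.7 [ 0.53617119 -0.07256897  0.22049448] [2.83183061e+00 1.36023292e+00 1.11779174e-05] [-1.80560085e-01  1.77955495e-02  1.90311479e+00 -1.01046516e-05
  1.22066662e+00  4.94652097e-01] [-0.17712933 -0.18406714 -0.53167862]
```

View pics/w2.png

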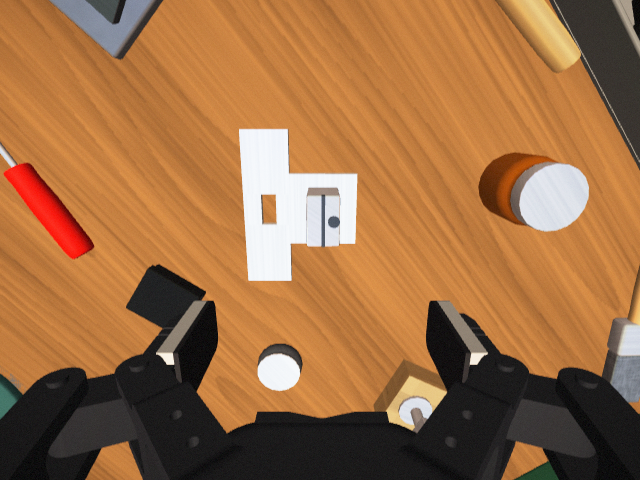

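The wrist view shows the plate bar with corners (240,129), (287,129), (291,280) and (249,280). Its slot is at (269,209), the stem end at (357,174)/(356,243.5), and the vice top spans (306.5–340, 195–247).

Run:
```python
from h import *
import pickle
np.set_printoptions(precision=4,suppress=True)
i=pickle.load(open("w2.pkl","rb"))
P=np.array([(-74,74,25),(-30,74,25),(-30,-74,25),(-74,-74,25),(-52,0,25),(32,34,25),(32,-34,25),(-14,22,71),(14,22,71),(14,-22,71),(-14,-22,71)])/1e3
px=[(240,129),(287.5,129),(291,280),(249,280),(269,209),(357,174),(356,243.5),(306.5,195),(340,194),(340,247),(307,247.5)]
W=[onz(0,p,q[2],i) for p,q in zip(px,P)]
a,t,e=fit2(P,W);print(np.degrees(a),t,e.round(1).tolist())
s=sensors.read_state();R=Ro.from_rotvec(s["tcp_rot"]).as_matrix()
psi=np.degrees(np.arctan2(R[1,1],R[0,1]))
print("delta cm",R.T@(np.array([*t,.031])-s["tool_pos"])*100,"tool wz",np.radians(psi-np.degrees(a)))
```

```text
-38.77500224011348 [ 0.5372 -0.0735] [[0.5, 0.0], [1.4, -0.9], [1.2, -1.5], [0.4, -0.6], [-0.7, 0.2], [0.1, 0.2], [-0.7, 1.0], [-0.8, 0.2], [-0.9, -0.9], [-0.5, 1.0], [0.0, 1.2]]
delta cm [-0.0067  0.1359 18.9495] tool wz 0.0015427401669949722
```

Emit:
{"op": "play_rows", "data": {
  "commands": [
    [0,0.14,3.0,0,0,0],
    [0,0,3.8,0,0,0],
    [0,0,3.8,0,0,0],
    [0,0,3.5,0,0,0],
    [0,0,2.5,0,0,0]
  ]
}}

```text
time: 4.12
tool_pos: [0.5353, -0.0731, 0.0513]
tcp_rot: [-2.83, -1.359, 0.004]
wrist_force: [0.2, -1.1, -0.5]
width: 0.997
grip_force: 0.0
```

Emit:
{"op": "play_rows", "data": {
  "commands": [
    [0,0,1.5,0,0,0],
    [0,0,0.85,0,0,0],
    [0,0,0,0,0,0],
    [0,0,0,0,0,0],
    [0,0,0,0,0,0]
  ]
}}

```text
time: 4.53
tool_pos: [0.5388, -0.0737, 0.0326]
tcp_rot: [2.832, 1.356, 0.004]
wrist_force: [0.9, -0.1, -0.3]
width: 1.0
grip_force: 0.0
```

Emit:
{"op": "play_rows", "data": {
  "commands": [
    [0,0,0,0,0,0],
    [0,0,0,0,0,0],
    [0,0,0,0,0,0],
    [0,0,0,0,0,0],
    [0,0,0,0,0,0]
  ],
  "grip": 1,
  "force": 80
}}

```text
time: 4.95
tool_pos: [0.5376, -0.0735, 0.0316]
tcp_rot: [2.834, 1.356, 0.001]
wrist_force: [-0.8, 1.8, -0.7]
width: 0.315
grip_force: 78.9
```

Emit:
{"op": "play_rows", "data": {
  "commands": [
    [0,0,0,0,0,0],
    [0,0,0,0,0,0],
    [0,0,0,0,0,0],
    [0,0,0,0,0,0],
    [0,0,0,0,0,0]
  ]
}}

```text
time: 5.37
tool_pos: [0.5379, -0.0736, 0.0316]
tcp_rot: [2.833, 1.356, 0.001]
wrist_force: [0.1, -0.1, 5.3]
width: 0.316
grip_force: 79.4
```

Run:
```python
from h import *
s=sensors.read_state();print(s)
```

```text
{'time': 5.3667, 'q': array([-1.81802291e-01,  2.25805722e-01,  2.05811895e+00, -8.61685698e-05,
        8.56517776e-01,  4.96182882e-01]), 'joint_vel': array([ 9.40700235e-05,  1.56188359e-03, -1.93877790e-05,  5.95375337e-04,
       -1.27901010e-03, -9.31543875e-04]), 'joint_torque': array([-8.11074092e-02, -3.88603592e+01, -2.69270164e+01,  3.72792582e-02,
       -1.94576732e-01,  9.39998869e-02]), 'tool_pos': array([ 0.53790416, -0.07358983,  0.03163403]), 'tcp_rot': array([2.83303565e+00, 1.35607286e+00, 1.40134144e-03]), 'wrist_force': array([ 0.14345311, -0.07315445,  5.33221408]), 'torque': array([0.07388007, 0.18355402, 0.11952732]), 'grip_force': 79.37860250473022, 'width': 0.3160237964399835}
```

Grip is good: the opening is about 27 mm on the 28 mm vice, at 79 N. I'll lift and carry it over.

Emit:
{"op": "play_rows", "data": {
  "commands": [
    [0,0,-0.3,0,0,0],
    [0,0,-1.0,0,0,0],
    [0,0,-2.5,0,0,0],
    [0,0,-3.2,0,0,0],
    [0,0,-3.2,0,0,0]
  ]
}}

```text
time: 5.78
tool_pos: [0.5348, -0.073, 0.132]
tcp_rot: [-2.831, -1.355, 0.007]
wrist_force: [0.4, -0.4, -4.5]
width: 0.317
grip_force: 79.7
```

Emit:
{"op": "play_rows", "data": {
  "commands": [
    [0,0,-3.2,0,0,0],
    [0,0,-3.2,0,0,0],
    [0,0,-3.2,0,0,0],
    [0,0,-1.7,0,0,0],
    [0,0,-0.5,0,0,-0.04]
  ]
}}

```text
time: 6.2
tool_pos: [0.5387, -0.0737, 0.2554]
tcp_rot: [2.803, 1.411, 0.007]
wrist_force: [0.1, -0.8, -5.1]
width: 0.313
grip_force: 80.2
```

Emit:
{"op": "play_rows", "data": {
  "commands": [
    [0,0,0,0,0,-0.0919],
    [0,0,0,0,0,-0.0919],
    [0,0,0,0,0,-0.0919],
    [0,0,0,0,0,-0.0919],
    [0,0,0,0,0,-0.0919]
  ]
}}

```text
time: 6.62
tool_pos: [0.5359, -0.0732, 0.2498]
tcp_rot: [-2.404, -2.018, 0.003]
wrist_force: [-0.5, 0.6, -4.5]
width: 0.311
grip_force: 79.9
```

Emit:
{"op": "play_rows", "data": {
  "commands": [
    [0,0,0,0,0,-0.0919],
    [0,0,0,0,0,-0.0919],
    [0,0,0,0,0,-0.0919],
    [0,0,0,0,0,-0.05],
    [0,0,0,0,0,0]
  ]
}}

```text
time: 7.03
tool_pos: [0.536, -0.0732, 0.2498]
tcp_rot: [-2.049, -2.378, 0.002]
wrist_force: [0.2, -0.2, -4.2]
width: 0.316
grip_force: 79.9
```

```bash
cat >> h.py <<'E'
YAW=8.6; M=np.array([.5609,.2647,0])
Rb=Ro.from_euler('z',YAW,degrees=True).as_matrix()@T26
def bw(p): return M+[0,0,.062]+Rb@np.array(p)
Rt=np.column_stack([Rb[:,1],Rb[:,0],-Rb[:,2]])  # tool y = bed x
def tocmd(p,Rg):
    s=sensors.read_state();R=Ro.from_rotvec(s["tcp_rot"]).as_matrix()
    np.set_printoptions(precision=4,suppress=True)
    print("t",s["time"],"pos",s["tool_pos"],"F",s["wrist_force"],"w",s["width"],s["grip_force"])
    print("shift cm",R.T@(p-s["tool_pos"])*100,"turn",Ro.from_matrix(R.T@Rg).as_rotvec())
OV=np.array([-.0004,0,-.0164])
def vtcp(dz=0): return bw([.024,0,.054+dz])-Rt@OV
E
python3 - <<'E'
from h import *
tocmd(vtcp(.06),Rt); print(vtcp(),vtcp(.06))
R0=Ro.from_euler('z',YAW,degrees=True).as_matrix();R0=np.column_stack([R0[:,1],R0[:,0],-R0[:,2]])
tocmd(vtcp(.06)+[0,0,.06],R0)
E
```

```text
t 7.0333 pos [ 0.536  -0.0732  0.2498] F [ 0.1698 -0.2238 -4.1904] w 0.3159580052774775 79.89205598831177
shift cm [33.0811  5.3511  8.9763] turn [-0.4565 -0.0005 -0.0021]
[0.5659 0.2659 0.1063] [0.5399 0.2619 0.1602]
t 7.0333 pos [ 0.536  -0.0732  0.2498] F [ 0.1698 -0.2238 -4.1904] w 0.3159580052774775 79.89205598831177
shift cm [33.087   5.3349  2.9763] turn [-0.0027 -0.001  -0.0019]
```

Emit:
{"op": "play_rows", "data": {
  "commands": [
    [1.5,0.25,0,0,0,0],
    [3.2,0.5,0,0,0,0],
    [3.5,0.57,0,0,0,0],
    [3.5,0.57,0,0,0,0],
    [3.5,0.57,0,0,0,0]
  ]
}}

```text
time: 7.45
tool_pos: [0.5383, 0.0817, 0.2503]
tcp_rot: [-2.055, -2.375, 0.002]
wrist_force: [1.2, 0.4, -4.3]
width: 0.318
grip_force: 79.9
```

Emit:
{"op": "play_rows", "data": {
  "commands": [
    [3.5,0.57,0,0,0,0],
    [3.5,0.57,0,0,0,0],
    [3.5,0.57,0,0,0,0],
    [3.5,0.57,0,0,0,0],
    [2.4,0.4,0,0,0,0]
  ]
}}

```text
time: 7.87
tool_pos: [0.5406, 0.2496, 0.2502]
tcp_rot: [-2.052, -2.377, 0.001]
wrist_force: [0.5, -1.2, -4.5]
width: 0.315
grip_force: 79.9
```

Emit:
{"op": "play_rows", "data": {
  "commands": [
    [1.5,0.2,0,-0.03,0,0],
    [0,0,0,-0.09,0,0],
    [0,0,0,-0.09,0,0],
    [0,0,0,-0.09,0,0],
    [0,0,0,-0.09,0,0]
  ]
}}

```text
time: 8.28
tool_pos: [0.5406, 0.2617, 0.2502]
tcp_rot: [1.867, 2.16, 0.429]
wrist_force: [0.1, -0.6, -4.6]
width: 0.322
grip_force: 80.9
```

Emit:
{"op": "play_rows", "data": {
  "commands": [
    [0,0,0,-0.065,0,0],
    [0,0,0,0,0,0],
    [0,0,0,0,0,0],
    [0,0,0,0,0,0]
  ]
}}

```text
time: 8.62
tool_pos: [0.5416, 0.2618, 0.251]
tcp_rot: [1.833, 2.123, 0.49]
wrist_force: [-0.3, -0.1, -4.5]
width: 0.315
grip_force: 80.8
```

Run:
```python
from h import *
tocmd(vtcp(.05),Rt)
i=optics.camera_info("wrist"); im=optics.read_camera("wrist"); s=optics.read_camera("scene")
import pickle; pickle.dump(i,open("w3.pkl","wb"))
cv2.imwrite("pics/w3.png",im[:,:,::-1])
cv2.imwrite("pics/s3.png",s[:,:,::-1])
```

```text
t 8.6167 pos [0.5416 0.2618 0.251 ] F [-0.2502 -0.0643 -4.4938] w 0.3151730591954327 80.77417373657227
shift cm [ 0.0373 -4.1228  9.0895] turn [-0.0006  0.0014 -0.0034]
```

View pics/w3.png

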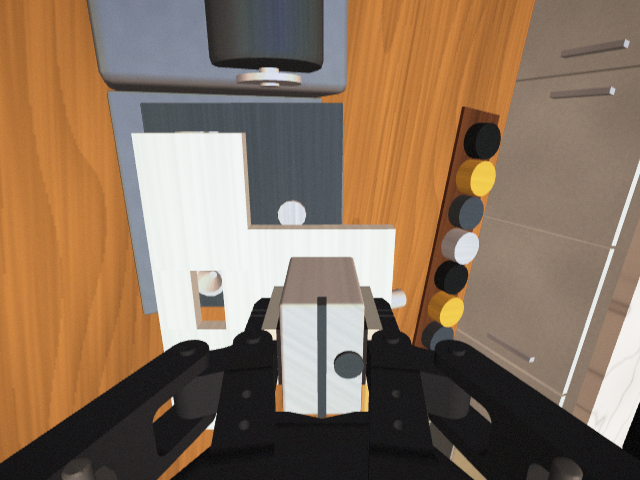

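The wrist view shows the held plate parallel to the bed. Its visible corners are at (133,135), (245,133), (248,229) and (393,227). I'll use them to check the in-hand pose.

Run:
```python
from h import *
import pickle
i=pickle.load(open("w3.pkl","rb")); s=sensors.read_state();R=Ro.from_rotvec(s["tcp_rot"]).as_matrix()
P=np.array([(-74,74),(-30,74),(-30,34),(32,34)])/1e3
px=[(133,135),(245,133),(248,229),(394,227)]
for zt in (.0045,.0066,.0085):
    L=[];
    for p in px:
        c,d=ray(0,p,i); c=R.T@(c-s["tool_pos"]); d=R.T@d; q=c+d*(zt-c[2])/d[2]; L.append([q[1],q[0]]) # tool y=plate x, tool x=plate y
    a,t,e=fit2(P,L); print(zt,np.degrees(a),t*1000,e.round(1).tolist())
tocmd(vtcp(.02),Rt)
```

```text
0.0045 0.6836237206160061 [-0.49154439 -0.35193704] [[-1.1, 0.8], [-0.9, 0.5], [0.7, -0.6], [1.2, -0.7]]
0.0066 0.6836237206160083 [-0.86909505 -0.66616882] [[-0.4, 0.5], [-0.9, 0.3], [0.8, -0.3], [0.4, -0.4]]
0.0085 0.6836237206160062 [-1.21068851 -0.95047376] [[0.2, 0.2], [-0.8, 0.0], [0.9, -0.0], [-0.3, -0.2]]
t 8.7167 pos [0.5426 0.262  0.2517] F [-0.361   0.1574 -4.4069] w 0.3175597009969522 80.77466011047363
shift cm [ 0.036  -4.2668 12.0975] turn [ 0.001   0.0013 -0.0038]
```

Emit:
{"op": "play_rows", "data": {
  "commands": [
    [0.04,-1.5,0.8,0,0,0],
    [0,-1.7,2.2,0,0,0],
    [0,-1.06,3.0,0,0,0],
    [0,0,3.0,0,0,0],
    [0,0,2.0,0,0,-0.003]
  ]
}}

```text
time: 9.13
tool_pos: [0.5514, 0.263, 0.1305]
tcp_rot: [1.83, 2.126, 0.486]
wrist_force: [-0.9, 0.4, -5.1]
width: 0.319
grip_force: 80.6
```

Emit:
{"op": "play_rows", "data": {
  "commands": [
    [0,0,1.0,0,0,0],
    [0,0,0,0,0,0],
    [0,0,0,0,0,0],
    [0,0,0,0,0,0],
    [0,0,0,0,0,0]
  ]
}}

```text
time: 9.55
tool_pos: [0.5571, 0.265, 0.1268]
tcp_rot: [1.827, 2.123, 0.495]
wrist_force: [-0.1, 0.7, -5.1]
width: 0.318
grip_force: 80.7
```

Run:
```python
from h import *
tocmd(vtcp(.0),Rt)
```

```text
t 9.55 pos [0.5571 0.265  0.1268] F [-0.1373  0.6898 -5.1074] w 0.3175828149719147 80.66997170448303
shift cm [-0.0482 -0.117   2.2306] turn [ 0.0045  0.0003 -0.0002]
```

Emit:
{"op": "play_rows", "data": {
  "commands": [
    [-0.05,-0.12,0.5,0,0,0],
    [0,0,0.5,0,0,0],
    [0,0,0.4,0,0,0],
    [0,0,0.2,0,0,0],
    [0,0,0,0,0,0]
  ]
}}

```text
time: 9.97
tool_pos: [0.5614, 0.2644, 0.1086]
tcp_rot: [1.828, 2.125, 0.489]
wrist_force: [-0.2, 0.4, -4.0]
width: 0.319
grip_force: 81.0
```

Emit:
{"op": "play_rows", "data": {
  "commands": [
    [0,0,0.1,0,0,0],
    [0,0,0.1,0,0,0],
    [0,0,0,0,0,0]
  ]
}}

```text
time: 10.22
tool_pos: [0.5627, 0.2648, 0.1076]
tcp_rot: [1.828, 2.125, 0.491]
wrist_force: [-0.2, -1.0, -4.8]
width: 0.32
grip_force: 81.0
```

Run:
```python
from h import *
tocmd(vtcp(.0),Rt)
```

```text
t 10.2167 pos [0.5627 0.2648 0.1076] F [-0.2026 -1.0361 -4.844 ] w 0.32027495395926164 81.00809812545776
shift cm [0.0549 0.2376 0.2641] turn [0.0011 0.0013 0.0003]
```

Emit:
{"op": "play_rows", "data": {
  "commands": [
    [0.04,0.12,0.08,0,0,0],
    [0,0,0,0,0,0],
    [0,0,0,0,0,0],
    [0,0,0,0,0,0]
  ]
}}

```text
time: 10.55
tool_pos: [0.5639, 0.2655, 0.1075]
tcp_rot: [1.828, 2.125, 0.49]
wrist_force: [-1.5, 0.8, -5.0]
width: 0.319
grip_force: 81.1
```

Run:
```python
from h import *
tocmd(vtcp(.0),Rt)
```

```text
t 10.55 pos [0.5639 0.2655 0.1075] F [-1.4915  0.7753 -4.965 ] w 0.3192107874160132 81.07065796852112
shift cm [0.0101 0.1271 0.1965] turn [0.001  0.0013 0.0002]
```

Emit:
{"op": "play_rows", "data": {
  "commands": [
    [0,0.08,0.1,0,0,0],
    [0,0,0,0,0,0],
    [0,0,0,0,0,0]
  ]
}}

```text
time: 10.8
tool_pos: [0.5642, 0.2655, 0.1069]
tcp_rot: [1.829, 2.125, 0.489]
wrist_force: [-6.3, 0.3, 0.3]
width: 0.319
grip_force: 82.0
```

Emit:
{"op": "play_rows", "data": {
  "commands": [
    [0,0,0.1,0,0,0],
    [0,0,0,0,0,0],
    [0,0,0,0,0,0]
  ]
}}

```text
time: 11.05
tool_pos: [0.5644, 0.2656, 0.1067]
tcp_rot: [1.83, 2.125, 0.488]
wrist_force: [-11.5, -0.5, 7.3]
width: 0.318
grip_force: 83.1
```

Emit:
{"op": "play_rows", "data": {
  "commands": [
    [0,0,0.1,0,0,0],
    [0,0,0,0,0,0],
    [0,0,0,0,0,0]
  ]
}}

```text
time: 11.3
tool_pos: [0.5645, 0.2656, 0.1066]
tcp_rot: [1.83, 2.125, 0.488]
wrist_force: [-18.4, -2.1, 15.2]
width: 0.32
grip_force: 84.4
```

Run:
```python
from h import *
tocmd(vtcp(.0),Rt)
cv2.imwrite("pics/s4.png",optics.read_camera("scene")[:,:,::-1]);cv2.imwrite("pics/w4.png",optics.read_camera("wrist")[:,:,::-1]);
```

```text
t 11.3 pos [0.5645 0.2656 0.1066] F [-18.4428  -2.0961  15.2418] w 0.320375610006657 84.3681013584137
shift cm [0.0011 0.1077 0.0871] turn [-0.001   0.0021 -0.0006]
```

Contact is gentle (about 25 N) and the pose is within 1 mm of home. I'll ease sideways, then let go.

Emit:
{"op": "play_rows", "data": {
  "commands": [
    [0,-0.08,0,0,0,0],
    [0,0,-0.05,0,0,0],
    [0,0,0,0,0,0]
  ]
}}

```text
time: 11.65
tool_pos: [0.5643, 0.2656, 0.1067]
tcp_rot: [1.829, 2.125, 0.49]
wrist_force: [-12.5, -1.6, 9.7]
width: 0.32
grip_force: 83.2
```

Emit:
{"op": "play_rows", "data": {
  "commands": [
    [0,0,0,0,0,0],
    [0,0,0,0,0,0],
    [0,0,0,0,0,0],
    [0,0,0,0,0,0]
  ],
  "grip": 0.5
}}

```text
time: 11.98
tool_pos: [0.5663, 0.2661, 0.1066]
tcp_rot: [1.826, 2.124, 0.494]
wrist_force: [-0.7, -0.4, -0.3]
width: 0.497
grip_force: 0.0
```

Emit:
{"op": "play_rows", "data": {
  "commands": [
    [0,0,0,0,0,0],
    [0,0,0,0,0,0],
    [0,0,0,0,0,0],
    [0,0,0,0,0,0]
  ],
  "grip": 0.15
}}

```text
time: 12.32
tool_pos: [0.5652, 0.2656, 0.1053]
tcp_rot: [1.828, 2.125, 0.491]
wrist_force: [-0.4, -0.0, 0.2]
width: 0.852
grip_force: 0.0
```

Run:
```python
from h import *
tocmd(vtcp(.1),Rt)
```

```text
t 12.3167 pos [0.5652 0.2656 0.1053] F [-0.4451 -0.048   0.2259] w 0.8524607126170173 0.0
shift cm [  0.0044   0.1235 -10.0631] turn [0.0012 0.0014 0.0003]
```

Emit:
{"op": "play_rows", "data": {
  "commands": [
    [0,0,-1.0,0,0,0],
    [0,0,-2.5,0,0,0],
    [0,0,-3.5,0,0,0],
    [0,0,-3.5,0,0,0],
    [0,0,-2.5,0,0,0]
  ]
}}

```text
time: 12.73
tool_pos: [0.5081, 0.2574, 0.2254]
tcp_rot: [1.827, 2.124, 0.494]
wrist_force: [-0.2, 0.6, 0.1]
width: 0.849
grip_force: 0.0
```

Emit:
{"op": "play_rows", "data": {
  "commands": [
    [0,0,-1.0,0,0,0],
    [0,0,0,0,0,0],
    [0,0,0,0,0,0],
    [0,0,0,0,0,0]
  ]
}}

```text
time: 13.07
tool_pos: [0.5036, 0.2561, 0.229]
tcp_rot: [1.829, 2.126, 0.487]
wrist_force: [-0.6, 0.2, -0.1]
width: 0.844
grip_force: 0.0
```

Run:
```python
from h import *
import pickle
i=optics.camera_info("wrist"); im=optics.read_camera("wrist"); pickle.dump(i,open("w5.pkl","wb"))
cv2.imwrite("pics/w5.png",im[:,:,::-1]); tocmd(vtcp(.1),Rt)
```

```text
t 13.1167 pos [0.5034 0.2559 0.2285] F [-0.5896  0.1151  0.2111] w 0.852443901913441 0.0
shift cm [0.0592 0.3358 3.7484] turn [-0.0024  0.0027  0.0008]
```

View pics/w5.png

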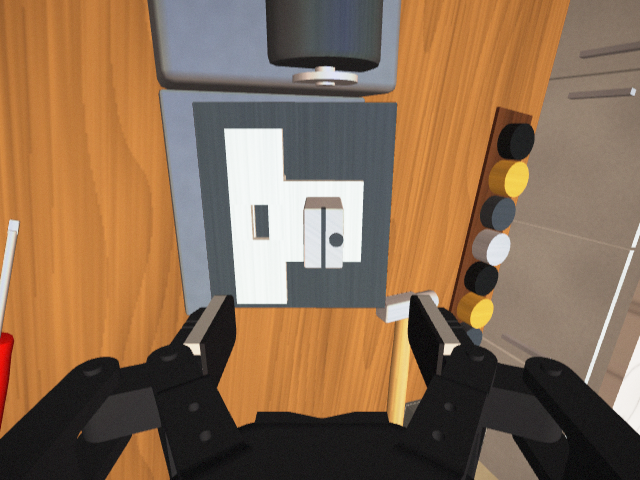

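The plate lies on the bed. Its bar corners are at (224,128), (283,128), (286,304) and (236,304), the slot at (261,221), and the bed corners at (193,102), (396,102) and (385,307). I'll compare with the seated pose.

Run:
```python
from h import *
import pickle
np.set_printoptions(precision=2,suppress=True)
i=pickle.load(open("w5.pkl","rb"))
def onbed(p,z):
    c,d=ray(0,p,i); c=Rb.T@(c-M-[0,0,.062]); d=Rb.T@d; return c+d*(z-c[2])/d[2]
P=np.array([(-74,74),(-30,74),(-30,-74),(-74,-74),(32,34),(32,-34),(-52,0)])/1e3
px=[(224,128),(283.5,128),(286.5,304),(236,304),(364,181),(361.5,262),(261,221.5)]
for z in(.031,.035):
    a,t,e=fit2(P,[onbed(p,z) for p in px]); print("plate",z,np.degrees(a),t*1e3,e.round(1).tolist())
B=np.array([(-85,95),(85,95),(85,-95),(-85,-95)])/1e3
a,t,e=fit2(B,[onbed(p,0) for p in [(193,102),(396.5,102),(385,307),(211,308)]]);print("bed",np.degrees(a),t*1e3,e.round(1).tolist())
g=cv2.cvtColor(cv2.imread("pics/w5.png"),cv2.COLOR_BGR2GRAY)
# plate scale check: bar length/width implied at z=.031
w=[onbed(p,.031)*1e3 for p in px]; print(w)
```

```text
plate 0.031 -0.4467001040634986 [22.1  -0.77] [[1.4, 0.0], [0.1, -0.3], [1.0, 0.5], [1.6, 0.8], [-0.8, -0.6], [-1.6, 0.2], [-1.7, -0.7]]
plate 0.035 -0.44670010406350047 [22.48  0.3 ] [[0.8, 1.1], [0.1, 0.7], [0.9, -0.6], [0.9, -0.2], [0.0, -0.1], [-0.8, -0.3], [-2.0, -0.6]]
bed -0.07329196287782694 [-1.24 -0.47] [[-1.3, 0.5], [0.5, 0.2], [-0.1, -1.1], [0.8, 0.4]]
[array([-52.75,  73.79,  31.  ]), array([-7.46, 73.79, 31.  ]), array([ -9.45, -74.99,  31.  ]), array([-54.08, -75.03,  31.  ]), array([55.19, 33.54, 31.  ]), array([ 55.47, -35.25,  31.  ]), array([-28.24,   0.29,  31.  ])]
```

Relative to the bed, the plate reads (23.3,-0.3) mm with -0.4° yaw, against an ideal (24,0). It is seated within measuring error. Next, the bolt.

Emit:
{"op": "play_rows", "data": {
  "commands": [
    [0,0,-0.5,0.08,0,0],
    [0,0,0,0.11,0,0],
    [0,0,0,0.11,0,0],
    [0,0,0,0.11,0,0],
    [0,0,0,0.0465,0,0]
  ],
  "grip": 0
}}

```text
time: 13.53
tool_pos: [0.5037, 0.2561, 0.2338]
tcp_rot: [-2.048, -2.377, 0.011]
wrist_force: [0.9, -0.1, 0.1]
width: 1.001
grip_force: 0.0
```

Emit:
{"op": "play_rows", "data": {
  "commands": [
    [-3.76,-0.75,0,0,0,0],
    [-3.76,-0.75,0,0,0,0],
    [-3.76,-0.75,0,0,0,0],
    [-3.76,-0.75,0,0,0,0],
    [-3.76,-0.75,0,0,0,0]
  ]
}}

```text
time: 13.95
tool_pos: [0.4921, 0.0629, 0.2333]
tcp_rot: [-2.047, -2.38, 0.008]
wrist_force: [0.6, -0.1, 0.4]
width: 1.001
grip_force: 0.0
```

Emit:
{"op": "play_rows", "data": {
  "commands": [
    [-3.76,-0.75,0,0,0,0],
    [-3.76,-0.75,0,0,0,0],
    [-3.76,-0.75,0,0,0,0],
    [-3.76,-0.75,0,0,0,0],
    [-3.76,-0.75,0,0,0,0]
  ]
}}

```text
time: 14.37
tool_pos: [0.4829, -0.1287, 0.2339]
tcp_rot: [-2.048, -2.378, 0.005]
wrist_force: [0.7, -1.0, 0.7]
width: 0.999
grip_force: 0.0
```

Emit:
{"op": "play_rows", "data": {
  "commands": [
    [-3.76,-0.75,0,0,0,0],
    [-3.76,-0.75,0,0,0,0],
    [-3.76,-0.75,0,0,0,0],
    [-3.76,-0.75,0,0,0,0],
    [-3.76,-0.75,0,0,0,0]
  ]
}}

```text
time: 14.78
tool_pos: [0.4738, -0.3201, 0.2338]
tcp_rot: [-2.047, -2.378, 0.004]
wrist_force: [0.8, -0.0, 0.3]
width: 1.0
grip_force: 0.0
```

Emit:
{"op": "play_rows", "data": {
  "commands": [
    [0,0,0,0,0,0],
    [0,0,0,0,0,0],
    [0,0,0,0,0,0]
  ]
}}

```text
time: 15.03
tool_pos: [0.4742, -0.3179, 0.2342]
tcp_rot: [-2.048, -2.377, 0.003]
wrist_force: [-0.9, 1.0, 0.0]
width: 0.997
grip_force: 0.0
```

Run:
```python
from h import *
import pickle
i=optics.camera_info("wrist"); im=optics.read_camera("wrist"); pickle.dump(i,open("w6.pkl","wb"))
cv2.imwrite("pics/w6.png",im[:,:,::-1]); s=sensors.read_state();print(s["time"],s["tool_pos"],s["tcp_rot"],s["q"])
c=cv2.resize(im[120:360,200:520,::-1],None,fx=2.5,fy=2.5,interpolation=cv2.INTER_CUBIC);cv2.imwrite("pics/w6c.png",c)
```

```text
15.0833 [ 0.47451995 -0.31725606  0.23470253] [-2.0468231  -2.37894345  0.00287792] [-6.32007627e-01  6.78800859e-02  1.82437710e+00 -1.65233273e-03
  1.25277203e+00 -7.81292376e-01]
```

View pics/w6c.png

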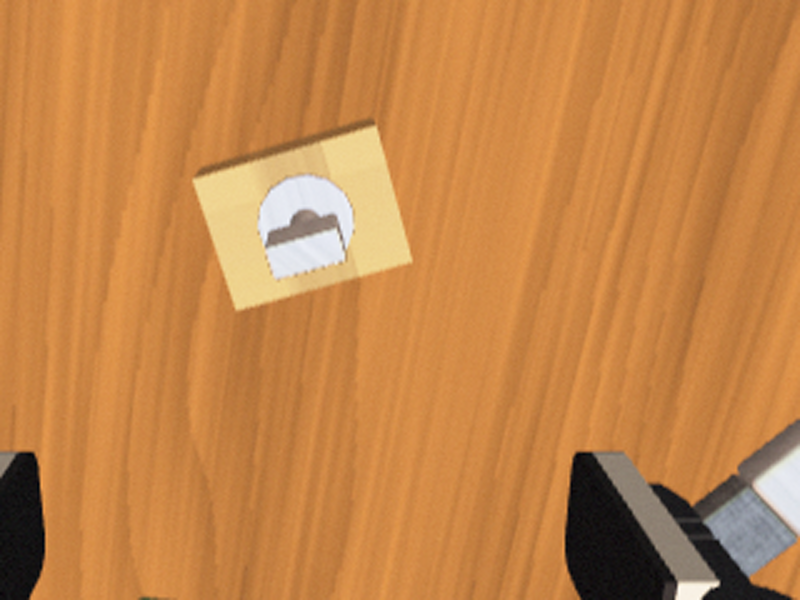

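The crop shows the block top with corners (194,180), (376,125), (411,262) and (237,310). The flange circle is centred at (306,222) and the tab's top face at about (307,255), lying along the block's long side.

Run:
```python
from h import *
import pickle
np.set_printoptions(precision=4,suppress=True)
i=pickle.load(open("w6.pkl","rb")); f=lambda p:(200+p[0]/2.5,120+p[1]/2.5)
B=np.array([(-37,28),(37,28),(37,-28),(-37,-28)])/1e3
W=[onz(0,f(p),.03,i) for p in [(194,180),(376,125),(411,262),(237,310)]]
a,t,e=fit2(B,W);print("block",np.degrees(a),t,e.round(1).tolist())
T=np.array([(-13,6),(13,6),(13,-6),(-13,-6)])/1e3
W=[onz(0,f(p),.083,i) for p in [(268,250),(338,228),(347,263),(276,278)]]
a2,t2,e=fit2(T,W);print("tab",np.degrees(a2),t2,e.round(1).tolist())
print("flange",onz(0,f((306,222)),.033,i),onz(0,f((306,222)),.030,i))
s=sensors.read_state();R=Ro.from_rotvec(s["tcp_rot"]).as_matrix();print("psi",np.degrees(np.arctan2(R[1,1],R[0,1])),R[:,2])
```

```text
block 24.804987844315306 [ 0.4747 -0.3191] [[-0.7, 0.2], [0.3, -0.0], [0.8, 0.3], [-0.4, -0.5]]
tab 23.61559953052128 [ 0.4759 -0.3189] [[-1.0, 0.6], [0.7, 0.0], [0.6, 0.5], [-0.3, -1.1]]
flange [ 0.4754 -0.3187  0.033 ] [ 0.4755 -0.3194  0.03  ]
psi 8.583276243411614 [-0.0037  0.0008 -1.    ]
```

Emit:
{"op": "play_rows", "data": {
  "commands": [
    [0,0,0,0,0,0.1176],
    [0,0,0,0,0,0.1176],
    [0,0,0,0,0,0.1176],
    [0,0,0,0,0,0.1176],
    [0,0,0,0,0,0.1176]
  ]
}}

```text
time: 15.5
tool_pos: [0.4752, -0.3162, 0.2361]
tcp_rot: [-2.654, -1.681, 0.003]
wrist_force: [0.0, -0.6, 0.3]
width: 0.996
grip_force: 0.0
```

Emit:
{"op": "play_rows", "data": {
  "commands": [
    [0,0,0,0,0,0.1176],
    [0,0,0,0,0,0.1176],
    [0,0,0,0,0,0.1176],
    [0,0,0,0,0,0.1176],
    [0,0,0,0,0,0.1176]
  ]
}}

```text
time: 15.92
tool_pos: [0.4753, -0.3162, 0.2361]
tcp_rot: [3.027, 0.84, -0.003]
wrist_force: [0.3, 0.5, 1.1]
width: 1.002
grip_force: 0.0
```

Emit:
{"op": "play_rows", "data": {
  "commands": [
    [0,0,1,0,0,0.1176],
    [0,0,2.5,0,0,0],
    [0,0,3,0,0,0],
    [0,0,2,0,0,0],
    [0,0,1,0,0,0]
  ],
  "grip": 0.2
}}

```text
time: 16.33
tool_pos: [0.4732, -0.3151, 0.1378]
tcp_rot: [-3.066, -0.669, 0.008]
wrist_force: [-0.6, 0.0, -1.1]
width: 0.8
grip_force: 0.0
```

Emit:
{"op": "play_rows", "data": {
  "commands": [
    [0,0,0,0,0,0],
    [0,0,0,0,0,0],
    [0,0,0,0,0,0]
  ]
}}

```text
time: 16.58
tool_pos: [0.4761, -0.3186, 0.1432]
tcp_rot: [3.067, 0.666, 0.0]
wrist_force: [-1.0, 0.4, 0.3]
width: 0.802
grip_force: 0.0
```

Run:
```python
from h import *
R0=Ro.from_euler('z',-65.5,degrees=True).as_matrix();R0=np.column_stack([R0[:,1],R0[:,0],[0,0,-1]])
tocmd(np.array([.4756,-.3189,.0505]),R0)
```

```text
t 16.5833 pos [ 0.4761 -0.3186  0.1432] F [-1.0035  0.4088  0.2533] w 0.8015800068631902 0.0
shift cm [-0.054  -0.0184  9.2658] turn [0.0031 0.0005 0.0002]
```

Emit:
{"op": "play_rows", "data": {
  "commands": [
    [-0.05,0,1.5,0,0,0],
    [0,0,2.5,0,0,0],
    [0,0,2.5,0,0,0],
    [0,0,1.5,0,0,0],
    [0,0,0.8,0,0,0]
  ]
}}

```text
time: 17.0
tool_pos: [0.4743, -0.3186, 0.053]
tcp_rot: [3.069, 0.665, -0.003]
wrist_force: [-0.0, -0.3, -0.3]
width: 0.8
grip_force: 0.0
```

Emit:
{"op": "play_rows", "data": {
  "commands": [
    [0,0,0.2,0,0,0],
    [0,0,0,0,0,0],
    [0,0,0,0,0,0],
    [0,0,0,0,0,0],
    [0,0,0,0,0,0]
  ]
}}

```text
time: 17.42
tool_pos: [0.4753, -0.3194, 0.053]
tcp_rot: [3.067, 0.665, 0.0]
wrist_force: [-0.3, -0.4, 0.7]
width: 0.799
grip_force: 0.0
```

Run:
```python
from h import *
R0=Ro.from_euler('z',-65.5,degrees=True).as_matrix();R0=np.column_stack([R0[:,1],R0[:,0],[0,0,-1]])
tocmd(np.array([.4756,-.3189,.0505]),R0)
```

```text
t 17.4167 pos [ 0.4753 -0.3194  0.053 ] F [-0.2568 -0.4047  0.7159] w 0.7987724777596188 0.0
shift cm [ 0.0482 -0.039   0.2535] turn [ 0.0032  0.0005 -0.0007]
```

Emit:
{"op": "play_rows", "data": {
  "commands": [
    [0.03,-0.04,0.2,0,0,0],
    [0,0,0,0,0,0],
    [0,0,0,0,0,0]
  ]
}}

```text
time: 17.67
tool_pos: [0.4744, -0.3182, 0.0496]
tcp_rot: [3.069, 0.665, -0.002]
wrist_force: [1.1, -1.1, 0.1]
width: 0.799
grip_force: 0.0
```

Emit:
{"op": "play_rows", "data": {
  "commands": [
    [0,0,0,0,0,0],
    [0,0,0,0,0,0],
    [0,0,0,0,0,0],
    [0,0,0,0,0,0],
    [0,0,0,0,0,0]
  ],
  "grip": 1,
  "force": 50
}}

```text
time: 18.08
tool_pos: [0.4744, -0.3183, 0.0495]
tcp_rot: [3.069, 0.665, -0.002]
wrist_force: [0.8, 0.0, 0.0]
width: 0.133
grip_force: 50.7
```

Emit:
{"op": "play_rows", "data": {
  "commands": [
    [0,0,0,0,0,0],
    [0,0,0,0,0,0],
    [0,0,0,0,0,0],
    [0,0,0,0,0,0],
    [0,0,0,0,0,0]
  ]
}}

```text
time: 18.5
tool_pos: [0.4744, -0.3183, 0.0495]
tcp_rot: [3.069, 0.665, -0.002]
wrist_force: [0.4, -0.6, -0.3]
width: 0.136
grip_force: 50.7
```

Run:
```python
from h import *
R0=Ro.from_euler('z',-65.5,degrees=True).as_matrix();R0=np.column_stack([R0[:,1],R0[:,0],[0,0,-1]])
tocmd(np.array([.4756,-.3189,.0505]),R0)
```

```text
t 18.5 pos [ 0.4744 -0.3183  0.0495] F [ 0.3881 -0.5628 -0.2924] w 0.13595544223218 50.69159573293291
shift cm [ 0.0797  0.1044 -0.0995] turn [ 0.001   0.0018 -0.0007]
```

Emit:
{"op": "play_rows", "data": {
  "commands": [
    [0,0,-0.4,0,0,0],
    [0,0,-1.5,0,0,0],
    [0,0,-3,0,0,0],
    [0,0,-3.8,0,0,0],
    [0,0,-3.8,0,0,0]
  ]
}}

```text
time: 18.92
tool_pos: [0.4734, -0.3171, 0.1746]
tcp_rot: [-3.069, -0.665, 0.006]
wrist_force: [0.6, 0.2, -0.9]
width: 0.137
grip_force: 50.6
```

Emit:
{"op": "play_rows", "data": {
  "commands": [
    [0,0,-3.8,0,0,0],
    [0,0,-3,0,0,0],
    [0,0,-1,0,0,-0.04],
    [0,0,0,0,0,-0.115],
    [0,0,0,0,0,-0.115]
  ]
}}

```text
time: 19.33
tool_pos: [0.4753, -0.3183, 0.2548]
tcp_rot: [2.946, 1.08, 0.0]
wrist_force: [-1.2, 0.2, -1.8]
width: 0.128
grip_force: 50.6
```

Emit:
{"op": "play_rows", "data": {
  "commands": [
    [0,0,0,0,0,-0.115],
    [0,0,0,0,0,-0.115],
    [0,0,0,0,0,-0.115],
    [0,0,0,0,0,-0.115],
    [0,0,0,0,0,-0.115]
  ]
}}

```text
time: 19.75
tool_pos: [0.4744, -0.3176, 0.2524]
tcp_rot: [-2.522, -1.873, 0.003]
wrist_force: [0.3, 0.3, -1.2]
width: 0.133
grip_force: 50.6
```

Emit:
{"op": "play_rows", "data": {
  "commands": [
    [0,0,0,0,0,-0.115],
    [0,0,0,0,0,-0.115],
    [0,0,0,0,0,-0.115],
    [0,0,0,0,0,-0.103],
    [0,0,0,0,0,0]
  ]
}}

```text
time: 20.17
tool_pos: [0.4744, -0.3176, 0.2524]
tcp_rot: [-2.046, -2.383, 0.003]
wrist_force: [-0.3, 0.5, -0.6]
width: 0.131
grip_force: 50.6
```

```bash
cat >> h.py <<'E'
OB=np.array([.0008,0,-.0195])
def btcp(dz=0,ob=OB,xy=(-.028,0)): return bw([xy[0],xy[1],.070+dz])-Rt@ob
R0=Ro.from_euler('z',YAW,degrees=True).as_matrix();R0=np.column_stack([R0[:,1],R0[:,0],-R0[:,2]])
E
python3 - <<'E'
from h import *
p=btcp(.06);p[2]=.25;print(p,btcp(.06))
tocmd(p,R0)
E
```

```text
[0.48824098 0.25290226 0.25      ] [0.48824098 0.25290226 0.14904235]
t 20.1667 pos [ 0.4744 -0.3176  0.2524] F [-0.259   0.5036 -0.6378] w 0.13063302527616844 50.583824708955945
shift cm [56.1909  9.9904  0.1764] turn [-0.0019  0.0008  0.0016]
```

Emit:
{"op": "play_rows", "data": {
  "commands": [
    [1.8,0.32,0,0,0,0],
    [3.6,0.65,0,0,0,0],
    [3.8,0.68,0,0,0,0],
    [3.8,0.68,0,0,0,0],
    [3.8,0.68,0,0,0,0]
  ]
}}

```text
time: 20.58
tool_pos: [0.4789, -0.1458, 0.2522]
tcp_rot: [-2.055, -2.376, 0.003]
wrist_force: [0.0, 0.8, -0.6]
width: 0.132
grip_force: 50.6
```

Emit:
{"op": "play_rows", "data": {
  "commands": [
    [3.8,0.68,0,0,0,0],
    [3.8,0.68,0,0,0,0],
    [3.8,0.68,0,0,0,0],
    [3.8,0.68,0,0,0,0],
    [3.8,0.68,0,0,0,0]
  ]
}}

```text
time: 21.0
tool_pos: [0.4843, 0.0475, 0.2522]
tcp_rot: [2.054, 2.377, -0.003]
wrist_force: [1.3, -0.7, -1.3]
width: 0.134
grip_force: 50.6
```

Emit:
{"op": "play_rows", "data": {
  "commands": [
    [3.8,0.68,0,0,0,0],
    [3.8,0.68,0,0,0,0],
    [3.8,0.68,0,0,0,0],
    [3.8,0.68,0,0,0,0],
    [3.8,0.68,0,0,0,0]
  ]
}}

```text
time: 21.42
tool_pos: [0.4897, 0.2405, 0.2518]
tcp_rot: [2.053, 2.378, -0.003]
wrist_force: [0.8, -0.0, -2.1]
width: 0.132
grip_force: 50.6
```

Emit:
{"op": "play_rows", "data": {
  "commands": [
    [1.4,0.2,0,-0.06,0,0],
    [0,0,0,-0.11,0,0],
    [0,0,0,-0.11,0,0],
    [0,0,0,-0.11,0,0],
    [0,0,0,-0.066,0,0]
  ]
}}

```text
time: 21.83
tool_pos: [0.4885, 0.2527, 0.251]
tcp_rot: [1.83, 2.121, 0.495]
wrist_force: [-0.9, -0.8, -1.1]
width: 0.135
grip_force: 50.7
```

Emit:
{"op": "play_rows", "data": {
  "commands": [
    [0,0,0,0,0,0],
    [0,0,0,0,0,0],
    [0,0,0,0,0,0]
  ]
}}

```text
time: 22.08
tool_pos: [0.4906, 0.253, 0.2525]
tcp_rot: [1.83, 2.124, 0.49]
wrist_force: [0.8, 0.8, -0.7]
width: 0.13
grip_force: 50.7
```

Run:
```python
from h import *
tocmd(btcp(.05),Rt)
```

```text
t 22.0833 pos [0.4906 0.253  0.2525] F [ 0.7812  0.7908 -0.6935] w 0.13041920318407849 50.69874108296062
shift cm [ 0.0311 -4.7476 10.1897] turn [ 0.0003  0.0012 -0.0017]
```

Emit:
{"op": "play_rows", "data": {
  "commands": [
    [0.03,-1.6,1.0,0,0,0],
    [0,-1.9,2.5,0,0,0],
    [0,-1.25,3.0,0,0,0],
    [0,0,2.4,0,0,0],
    [0,0,1.2,0,0,-0.0015]
  ]
}}

```text
time: 22.5
tool_pos: [0.4916, 0.2521, 0.1366]
tcp_rot: [1.831, 2.127, 0.483]
wrist_force: [-0.3, -0.3, -0.4]
width: 0.135
grip_force: 50.6
```

Emit:
{"op": "play_rows", "data": {
  "commands": [
    [0,0,0,0,0,0],
    [0,0,0,0,0,0],
    [0,0,0,0,0,0],
    [0,0,0,0,0,0],
    [0,0,0,0,0,0]
  ]
}}

```text
time: 22.92
tool_pos: [0.4928, 0.2537, 0.1418]
tcp_rot: [1.826, 2.124, 0.493]
wrist_force: [0.2, -0.3, -0.5]
width: 0.134
grip_force: 50.6
```

Run:
```python
from h import *
import pickle
tocmd(btcp(.035),Rt)
i=optics.camera_info("wrist"); im=optics.read_camera("wrist"); pickle.dump(i,open("w7.pkl","wb"))
c=im[180:420,180:440,::-1];cv2.imwrite("pics/w7c.png",cv2.resize(c,None,fx=2.5,fy=2.5,interpolation=cv2.INTER_CUBIC))
cv2.imwrite("pics/w7.png",im[:,:,::-1])
```

```text
t 22.9167 pos [0.4928 0.2537 0.1418] F [ 0.202  -0.2563 -0.5202] w 0.13435149469339358 50.61687556641118
shift cm [-0.0064 -0.1011  1.652 ] turn [0.0031 0.0007 0.0005]
```

View pics/w7c.png

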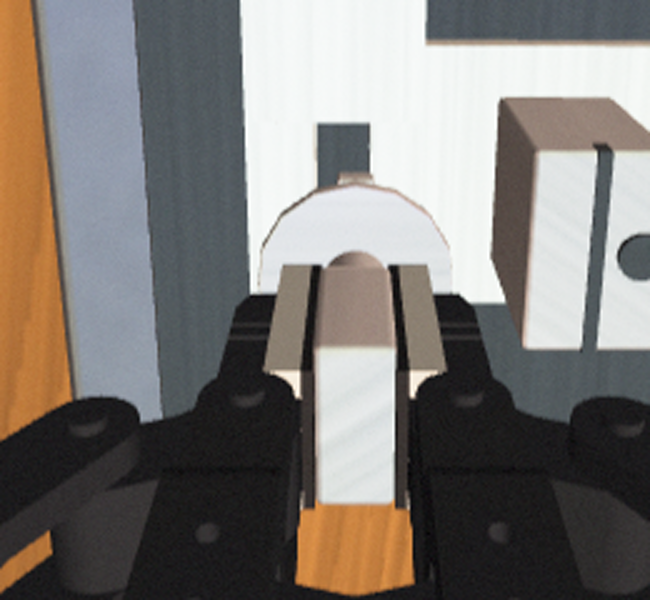

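The crop shows the plate slot (x 317–370, far end at y=123) and the head tip just in front of it (x 338–374, y=172). I'll compare the two in the tool frame.

Run:
```python
from h import *
import pickle
np.set_printoptions(precision=2,suppress=True)
i=pickle.load(open("w7.pkl","rb")); s=sensors.read_state();R=Ro.from_rotvec(s["tcp_rot"]).as_matrix()
f=lambda p:(180+p[0]/2.5,180+p[1]/2.5)
def tp(p,z):
    c,d=ray(0,f(p),i); c=R.T@(c-s["tool_pos"]); d=R.T@d; return (c+d*(z-c[2])/d[2])*1e3
bz=(Rb.T@(s["tool_pos"]-M-[0,0,.062]))*1e3; print("tcp in bed",bz)
z=(bz[2]-31)/1e3
print("slot corners",tp((317,123),z),tp((370,123),z), "centre = -15 in x of mid")
for zz in(.0385,.0445): print("head",tp((338,172),zz),tp((374,172),zz))
print("tab top",tp((316,346),-.0335),tp((393,346),-.0335),tp((395,503),-.0335),tp((316,503),-.0335))
print("flange r/l",tp((260,290),.017),tp((452,290),.017),tp((355,183),.0195))
print("vice top",tp((535,150),(bz[2]-77)/1e3),tp((524,350),(bz[2]-77)/1e3))
```

```text
tcp in bed [-27.39  -0.76 101.93]
slot corners [14.95 -8.05 70.93] [14.94  4.97 70.93] centre = -15 in x of mid
head [13.36 -2.36 38.5 ] [13.35  5.26 38.5 ]
head [11.3  -2.47 44.5 ] [11.29  5.4  44.5 ]
tab top [ 13.22  -4.14 -33.5 ] [ 13.21   6.27 -33.5 ] [-12.13   6.86 -33.5 ] [-12.12  -4.48 -33.5 ]
flange r/l [ -3.48 -17.27  17.  ] [-3.52 20.06 17.  ] [17.67  1.21 19.5 ]
vice top [22.51 36.2  24.93] [-21.25  36.46  24.93]
```

Both bolt and slot show that the bolt needs about 2.8 mm further downhill (tool y). I'll correct this and go down.

Emit:
{"op": "play_rows", "data": {
  "commands": [
    [-0.03,-0.28,0.3,0,0,0],
    [0,0,0.8,0,0,0],
    [0,0,0.6,0,0,0],
    [0,0,0.2,0,0,0],
    [0,0,0,0,0,0]
  ]
}}

```text
time: 23.38
tool_pos: [0.497, 0.2532, 0.1202]
tcp_rot: [1.827, 2.127, 0.487]
wrist_force: [-0.1, -0.5, -1.2]
width: 0.133
grip_force: 50.6
```

Emit:
{"op": "play_rows", "data": {
  "commands": [
    [0,0,0,0,0,0],
    [0,0,0,0,0,0],
    [0,0,0,0,0,0],
    [0,0,0,0,0,0]
  ]
}}

```text
time: 23.72
tool_pos: [0.4977, 0.2538, 0.122]
tcp_rot: [1.827, 2.126, 0.49]
wrist_force: [0.4, 0.6, -0.5]
width: 0.133
grip_force: 50.6
```

Run:
```python
from h import *
tocmd(btcp(0),Rt); s=sensors.read_state();print((Rb.T@(s["tool_pos"]-M-[0,0,.062]))*1e3)
```

```text
t 23.7167 pos [0.4977 0.2538 0.122 ] F [ 0.3624  0.6173 -0.542 ] w 0.13349045930781228 50.61763568322931
shift cm [0.0611 0.3301 3.1515] turn [0.0011 0.0014 0.0012]
[-31.336   -1.3703  82.012 ]
```

Emit:
{"op": "play_rows", "data": {
  "commands": [
    [0.03,0.09,0.2,0,0,0],
    [0,0,0.3,0,0,0],
    [0,0,0.3,0,0,0],
    [0,0,0.2,0,0,0],
    [0,0,0,0,0,0]
  ]
}}

```text
time: 24.13
tool_pos: [0.5024, 0.2544, 0.1123]
tcp_rot: [1.827, 2.126, 0.488]
wrist_force: [0.7, -0.7, -1.8]
width: 0.131
grip_force: 50.6
```

Emit:
{"op": "play_rows", "data": {
  "commands": [
    [0,0,0,0,0,0],
    [0,0,0,0,0,0],
    [0,0,0,0,0,0]
  ]
}}

```text
time: 24.38
tool_pos: [0.5027, 0.2547, 0.1132]
tcp_rot: [1.827, 2.126, 0.49]
wrist_force: [-0.1, -0.7, -1.0]
width: 0.133
grip_force: 50.6
```

Run:
```python
from h import *
tocmd(btcp(0),Rt); s=sensors.read_state();print((Rb.T@(s["tool_pos"]-M-[0,0,.062]))*1e3)
```

```text
t 24.3833 pos [0.5027 0.2547 0.1132] F [-0.0734 -0.7251 -0.9604] w 0.13270295087019843 50.617134606291074
shift cm [0.0385 0.2635 2.1374] turn [0.0008 0.0016 0.0012]
[-30.6505  -1.1542  71.873 ]
```

The head is already in the plate slot with no contact force. Going on down.

Emit:
{"op": "play_rows", "data": {
  "commands": [
    [0,0.02,0.3,0,0,0],
    [0,0,0.3,0,0,0],
    [0,0,0.3,0,0,0],
    [0,0,0,0,0,0],
    [0,0,0,0,0,0]
  ]
}}

```text
time: 24.8
tool_pos: [0.5066, 0.2551, 0.1046]
tcp_rot: [1.827, 2.126, 0.488]
wrist_force: [-0.0, 0.6, -0.4]
width: 0.131
grip_force: 50.6
```

Emit:
{"op": "play_rows", "data": {
  "commands": [
    [0,0,0.2,0,0,0],
    [0,0,0.2,0,0,0],
    [0,0,0.2,0,0,0],
    [0,0,0,0,0,0],
    [0,0,0,0,0,0]
  ]
}}

```text
time: 25.22
tool_pos: [0.5092, 0.2556, 0.0995]
tcp_rot: [1.827, 2.126, 0.489]
wrist_force: [0.3, 0.2, -1.2]
width: 0.136
grip_force: 50.6
```

Run:
```python
from h import *
tocmd(btcp(0),Rt); s=sensors.read_state();print((Rb.T@(s["tool_pos"]-M-[0,0,.062]))*1e3)
```

```text
t 25.2167 pos [0.5092 0.2556 0.0995] F [ 0.3194  0.2062 -1.1965] w 0.13621985760540578 50.61691489019722
shift cm [0.044  0.27   0.6157] turn [0.0003 0.0017 0.0014]
[-30.7008  -1.2331  56.6568]
```

Emit:
{"op": "play_rows", "data": {
  "commands": [
    [0,0,0.2,0,0,0],
    [0,0,0.15,0,0,0],
    [0,0,0,0,0,0],
    [0,0,0,0,0,0]
  ]
}}

```text
time: 25.55
tool_pos: [0.5108, 0.2559, 0.0964]
tcp_rot: [1.827, 2.126, 0.489]
wrist_force: [0.7, -0.7, -0.6]
width: 0.135
grip_force: 50.6
```

Emit:
{"op": "play_rows", "data": {
  "commands": [
    [0,0,0.1,0,0,0],
    [0,0,0,0,0,0],
    [0,0,0,0,0,0]
  ]
}}

```text
time: 25.8
tool_pos: [0.5113, 0.256, 0.0956]
tcp_rot: [1.827, 2.126, 0.49]
wrist_force: [0.3, 0.5, -0.7]
width: 0.131
grip_force: 50.6
```

Emit:
{"op": "play_rows", "data": {
  "commands": [
    [0,0,0.1,0,0,0],
    [0,0,0,0,0,0],
    [0,0,0,0,0,0]
  ]
}}

```text
time: 26.05
tool_pos: [0.5117, 0.256, 0.0947]
tcp_rot: [1.827, 2.126, 0.49]
wrist_force: [-0.3, -0.4, -0.3]
width: 0.137
grip_force: 50.6
```

Run:
```python
from h import *
tocmd(btcp(0),Rt); s=sensors.read_state();print((Rb.T@(s["tool_pos"]-M-[0,0,.062]))*1e3)
```

```text
t 26.05 pos [0.5117 0.256  0.0947] F [-0.2633 -0.4073 -0.2836] w 0.13652809107545322 50.617375410947716
shift cm [0.0397 0.2538 0.0805] turn [0.0006 0.0016 0.0013]
[-30.5378  -1.1991  51.3038]
```

Emit:
{"op": "play_rows", "data": {
  "commands": [
    [0,0,0.1,0,0,0],
    [0,0,0,0,0,0],
    [0,0,0,0,0,0]
  ]
}}

```text
time: 26.3
tool_pos: [0.512, 0.2562, 0.0945]
tcp_rot: [1.827, 2.126, 0.49]
wrist_force: [-5.9, -1.8, 6.2]
width: 0.131
grip_force: 52.0
```

Emit:
{"op": "play_rows", "data": {
  "commands": [
    [0,0,0.1,0,0,0],
    [0,0,0,0,0,0],
    [0,0,0,0,0,0]
  ]
}}

```text
time: 26.55
tool_pos: [0.5121, 0.2562, 0.0944]
tcp_rot: [1.827, 2.125, 0.489]
wrist_force: [-14.5, -2.4, 15.8]
width: 0.134
grip_force: 53.9
```

Run:
```python
from h import *
tocmd(btcp(0),Rt); s=sensors.read_state();print((Rb.T@(s["tool_pos"]-M-[0,0,.062]))*1e3)
```

```text
t 26.55 pos [0.5121 0.2562 0.0944] F [-14.5451  -2.3902  15.7701] w 0.13426160943122192 53.867787755516474
shift cm [0.0302 0.2294 0.0273] turn [0.0006 0.002  0.0008]
[-30.2936  -1.1028  50.7722]
```

The flange bears on the plate at the expected height (50.7 against 50.5 mm). I'll ease off and make the quarter turn.

Emit:
{"op": "play_rows", "data": {
  "commands": [
    [0,0,-0.18,0,0,0],
    [0,0,0,0,0,-0.07],
    [0,0,0,0,0,-0.115],
    [0,0,0,0,0,-0.115],
    [0,0,0,0,0,-0.115]
  ]
}}

```text
time: 26.97
tool_pos: [0.5119, 0.2561, 0.0946]
tcp_rot: [1.319, 2.417, 0.383]
wrist_force: [0.5, -0.5, -0.5]
width: 0.135
grip_force: 50.6
```

Emit:
{"op": "play_rows", "data": {
  "commands": [
    [0,0,0,0,0,-0.115],
    [0,0,0,0,0,-0.115],
    [0,0,0,0,0,-0.115],
    [0,0,0,0,0,-0.115],
    [0,0,0,0,0,-0.115]
  ]
}}

```text
time: 27.38
tool_pos: [0.5118, 0.2561, 0.0945]
tcp_rot: [0.57, 2.647, 0.22]
wrist_force: [-0.1, -0.2, -0.6]
width: 0.13
grip_force: 50.6
```

Run:
```python
from h import *
Rf=np.column_stack([-Rb[:,0],Rb[:,1],-Rb[:,2]])
tocmd(bw([-.0303,-.0011,.0507]),Rf); s=sensors.read_state();print(s["q"],s["torque"])
```

```text
t 27.3833 pos [0.5118 0.2561 0.0945] F [-0.1211 -0.2076 -0.5716] w 0.13009416162450832 50.62578258490248
shift cm [-0.0107  0.0205  0.0353] turn [-0.0014  0.0011 -0.5738]
[ 0.5169 -0.0204  2.2704 -0.3451  0.489  -0.3571] [-0.0914  0.3244 -0.0332]
```

Emit:
{"op": "play_rows", "data": {
  "commands": [
    [0,0,0,0,0,-0.115],
    [0,0,0,0,0,-0.115],
    [0,0,0,0,0,-0.115],
    [0,0,0,0,0,-0.115],
    [0,0,0,0,0,-0.115]
  ]
}}

```text
time: 27.8
tool_pos: [0.5118, 0.256, 0.0945]
tcp_rot: [-0.203, 2.68, 0.044]
wrist_force: [-0.0, -0.3, -0.3]
width: 0.136
grip_force: 50.7
```

Emit:
{"op": "play_rows", "data": {
  "commands": [
    [0,0,0.05,0,0,0],
    [0,0,0.05,0,0,0],
    [0,0,0,0,0,0]
  ]
}}

```text
time: 28.05
tool_pos: [0.5122, 0.2562, 0.0945]
tcp_rot: [-0.19, 2.681, 0.047]
wrist_force: [-8.1, -2.0, 8.6]
width: 0.131
grip_force: 52.6
```

Run:
```python
from h import *
Rf=np.column_stack([-Rb[:,0],Rb[:,1],-Rb[:,2]])
tocmd(bw([-.0303,-.0011,.0507]),Rf); s=sensors.read_state();print(s["q"],s["torque"])
```

```text
t 28.05 pos [0.5122 0.2562 0.0945] F [-8.1133 -1.9845  8.5899] w 0.13074500153563873 52.634315193446355
shift cm [0.0122 0.0003 0.0182] turn [-0.0017  0.0009 -0.0082]
[ 0.517  -0.0196  2.2697 -0.3458  0.4888 -0.922 ] [-0.277   0.6969 -0.1186]
```

Emit:
{"op": "play_rows", "data": {
  "commands": [
    [0,0,-0.08,0,0,0],
    [0,0,0,0,0,0]
  ]
}}

```text
time: 28.22
tool_pos: [0.512, 0.2562, 0.0947]
tcp_rot: [-0.192, 2.681, 0.047]
wrist_force: [-0.5, -0.6, 0.2]
width: 0.133
grip_force: 50.6
```

Emit:
{"op": "play_rows", "data": {
  "commands": [
    [0,0,0,0,0,0],
    [0,0,0,0,0,0],
    [0,0,0,0,0,0],
    [0,0,0,0,0,0],
    [0,0,0,0,0,0]
  ],
  "grip": 0.5
}}

```text
time: 28.63
tool_pos: [0.512, 0.2561, 0.0944]
tcp_rot: [-0.195, 2.681, 0.046]
wrist_force: [0.2, -0.4, -1.1]
width: 0.502
grip_force: 0.0
```

Emit:
{"op": "play_rows", "data": {
  "commands": [
    [0,0,-0.5,0,0,0],
    [0,0,-1.5,0,0,0],
    [0,0,-3,0,0,0],
    [0,0,-3.5,0,0,0],
    [0,0,-3.5,0,0,0]
  ]
}}

```text
time: 29.05
tool_pos: [0.4585, 0.2478, 0.2026]
tcp_rot: [-0.195, 2.683, 0.045]
wrist_force: [1.0, 1.3, 0.7]
width: 0.499
grip_force: 0.0
```

Emit:
{"op": "play_rows", "data": {
  "commands": [
    [0,0,-1.5,0,0,0],
    [0,0,0,0,0,0],
    [0,0,0,0,0,0],
    [0,0,0,0,0,0]
  ]
}}

```text
time: 29.38
tool_pos: [0.4528, 0.2471, 0.2145]
tcp_rot: [-0.195, 2.682, 0.045]
wrist_force: [-0.5, -0.5, 0.4]
width: 0.497
grip_force: 0.0
```

Run:
```python
from h import *
import pickle
np.set_printoptions(precision=2,suppress=True)
s=sensors.read_state(); i=optics.camera_info("wrist"); im=optics.read_camera("wrist"); pickle.dump(i,open("w8.pkl","wb"))
cv2.imwrite("pics/w8.png",im[:,:,::-1]); print(s["time"],s["tool_pos"],s["wrist_force"],s["width"])
# numeric look: expected pixels of features if seated
def pr(p):
    c=i["R"]@bw(np.array(p)/1e3)+i["t"]; q=i["mtx"]@c; return q[:2]/q[2]
for n,p in dict(bar1=(-50,74,31),bar2=(-6,74,31),bar3=(-6,-74,31),bar4=(-50,-74,31),bed1=(-85,95,0),bed2=(-85,-95,0),vice=(24,0,77),tab_a=(-41,0,84),tab_b=(-15,0,84),flange=(-28,0,34)).items(): print(n,pr(p))
```

```text
29.3833 [0.45 0.25 0.21] [-0.5  -0.45  0.4 ] 0.4973244858106868
bar1 [412.08 196.48]
bar2 [408.57 246.67]
bar3 [237.99 247.39]
bar4 [234.13 197.3 ]
bed1 [430.18 150.74]
bed2 [215.61 151.8 ]
vice [323.56 303.1 ]
tab_a [323.3  223.84]
tab_b [323.42 258.77]
flange [323.15 223.4 ]
```

No views remain, so I'll check numerically: bright plate contour corners, bed edge and tab against the expected pixels.

Run:
```python
import cv2,numpy as np
im=cv2.imread("pics/w8.png"); hsv=cv2.cvtColor(im,cv2.COLOR_BGR2HSV)
m=((hsv[:,:,2]>190)&(hsv[:,:,1]<60)).astype(np.uint8)[140:330,200:450]
cs=[c for c in cv2.findContours(m,cv2.RETR_CCOMP,2)[0] if cv2.contourArea(c)>40]
for c in cs: print(int(cv2.contourArea(c)),cv2.approxPolyDP(c,3,True).reshape(-1,2).__add__([200,140]).tolist())
g=cv2.cvtColor(im,cv2.COLOR_BGR2GRAY)
print("col322",g[140:330:3,322].tolist());print("row240",g[240,290:356:2].tolist());print("col260",g[140:270:3,260].tolist())
```

```text
511 [[200, 297], [203, 322], [209, 329], [221, 329], [223, 321], [213, 298]]
256 [[449, 254], [445, 253], [444, 288], [436, 296], [430, 287], [425, 305], [431, 298], [439, 300], [435, 305], [443, 305], [439, 296], [449, 287]]
13958 [[234, 193], [237, 243], [284, 245], [286, 309], [295, 310], [297, 317], [317, 316], [316, 309], [322, 305], [330, 310], [329, 316], [350, 316], [350, 311], [359, 310], [361, 244], [408, 243], [411, 193]]
263 [[352, 299], [351, 304], [294, 303], [295, 299]]
1190 [[297, 265], [347, 263], [352, 284], [295, 285]]
151 [[314, 210], [329, 209], [331, 217], [314, 219]]
63 [[371, 190], [404, 191]]
1332 [[269, 140], [273, 144], [270, 148], [429, 148], [429, 170], [436, 140]]
286 [[225, 148], [268, 148], [269, 142], [225, 140], [229, 144]]
col322 [180, 179, 182, 144, 109, 108, 106, 109, 111, 107, 109, 107, 107, 108, 105, 108, 105, 115, 253, 242, 245, 245, 243, 219, 108, 114, 211, 245, 243, 242, 245, 247, 240, 244, 243, 244, 244, 247, 253, 253, 253, 242, 108, 108, 113, 108, 110, 112, 153, 244, 245, 245, 246, 223, 104, 236, 105, 104, 104, 104, 145, 173, 169, 168]
row240 [254, 254, 254, 254, 254, 254, 254, 254, 254, 254, 254, 253, 205, 241, 243, 244, 246, 244, 244, 246, 241, 253, 253, 253, 253, 254, 254, 254, 254, 254, 254, 254, 254]
col260 [180, 181, 181, 153, 106, 109, 106, 104, 111, 107, 108, 107, 108, 106, 107, 107, 109, 110, 253, 253, 253, 253, 254, 254, 253, 254, 253, 254, 253, 253, 253, 253, 253, 253, 254, 108, 104, 106, 102, 105, 104, 103, 108, 104]
```

The plate corners match the seated pose to about 1 mm relative to the bed, with bar width 177 px against 178 expected. The tab is centred on the slot line and parallel to the bed's x. The gripper is clear, so I'm handing in.

```bash
python3 -c "
from h import *
print(order.finish_job())"
```

```text
the job is handed in; nothing more can be done
None
```

I set the vice plate on its three seats, put the bolt through the plate's slot into the strut, gave it a quarter turn and let go, then handed the job in at about 29 s; the hand-in returned no verdict, and my last camera check put the plate within about 1 mm of home and the bolt square to the slot.

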